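# Load and swing a sample board to the scanner

### The job

Tip every flat square sample cell that is standing on edge on the bench over onto its broad face and put them all on the forked aluminium swing board, lying flat side by side and not hanging over its edges. Then push the board round on its pivot pin, with the pin staying in the fork, until its long side is flush against the front of the white scanner bar, and only then press the scan button. After the scan push the board back out on its pin until it stands at least 30 degrees off the scanner bar, with all the cells still lying flat on it and the pin still in its fork, and leave the tape roll and the marker pen where they are.

Things in the scene. Friction and masses are not known exactly. Their poses are not given: they have to be found in the camera images.
- cell1: Flat sealed square sample cell, 44 x 44 x 16 mm, 40 g, white frame, amber window, brown specimen; both broad faces alike. Origin at its centre, x through its thickness. Starts standing on edge on the bench (x level, centre 22 mm up); lying flat, x points up or down. A light push of some 20 mm high on a broad face tips it over away from the push. May be absent.
- cell2: Flat sealed square sample cell, 44 x 44 x 16 mm, 40 g, white frame, amber window, brown specimen; both broad faces alike. Origin at its centre, x through its thickness. Starts standing on edge on the bench (x level, centre 22 mm up); lying flat, x points up or down. A light push of some 20 mm high on a broad face tips it over away from the push. May be absent.
- cell3: Flat sealed square sample cell, 44 x 44 x 16 mm, 40 g, white frame, amber window, brown specimen; both broad faces alike. Origin at its centre, x through its thickness. Starts standing on edge on the bench (x level, centre 22 mm up); lying flat, x points up or down. A light push of some 20 mm high on a broad face tips it over away from the push. May be absent.
- cell4: Flat sealed square sample cell, 44 x 44 x 16 mm, 40 g, white frame, amber window, brown specimen; both broad faces alike. Origin at its centre, x through its thickness. Starts standing on edge on the bench (x level, centre 22 mm up); lying flat, x points up or down. A light push of some 20 mm high on a broad face tips it over away from the push. May be absent.
- board: Loose aluminium swing board, top 12 mm up, 0.6 kg. Origin at its underside, on the pin axis; x along it to the free end, z up: slab x 8 to 262, y -50 to 50 mm. A 60 mm wide fork end (x -30 to 8) with a 14 mm slot straddles the pin. Starts 0.5 to 0.75 rad counterclockwise from above of its place at the scanner; pushed on its +y side near the free end with a few N it swings there about the pin.
- board_corner (a point): On the board: its free-end corner on the -y side, at half thickness (x = 262, y = -50 mm on the board); this long side comes flush to the scanner.
- station: Fixed scan station. Origin on the bench at the axis of its steel pivot pin (12 mm thick, 28 mm tall); x is the heading of the board's x when flush, z up. Its white scanner bar, 45 mm high, spans x -50 to 180, y -112 to -52 mm; its front face with the dark window, at y -52, looks to +y and stops the board, whose free end overhangs the bar by 80 mm, free to be pushed back from there.
- scan_button_top (a point): Centre of the top of the scan button, a black round push button 28 mm across on top of the scanner bar, at the pin's end of it; pressed straight down.
- scan_button (a joint): Travel of the scan button: 0 is up, 6 mm (0.006) fully pressed, which takes 4 N; springs back.
- tape_roll: Bystander: roll of paper tape lying flat among the cells, 52 mm across, 18 mm high, origin at its underside centre.
- marker: Bystander: marker pen lying on the bench, 120 x 14 x 14 mm, along its x, origin at its underside centre.
Things that resemble listed ones, but are neither listed nor needed, are in the scene too. Leave any pink look-alike of the cell2 alone. What is shaped like the cell4 but green is not meant.

How it is judged:
By the outcome, as a careful person would: the job done as asked, in the order asked, and still so for the second after the job is handed in, with the robot touching nothing.
Of cell1, cell2, cell3, cell4 only 3 to 4 are there at a start; the rules pass over those that are not, and their reading is None.
At some moment in a run one of cell1, cell2, cell3, cell4 may be knocked a few centimetres aside while the robot is not near it.
Once in a run the grip may slacken for a moment while it holds something.
It also fails if it takes over 210 s, if anything falls off the work surface, if the arm or the gripper's body presses on something with over 40 N, if the wrist force passes 120 N, or if a joint passes its speed limit or range.

### The arm

A 7-joint arm with a two-finger parallel gripper is mounted at the origin on the work surface. World frame = base frame: x ahead of the robot, y to its left, z up, the work surface at z = 0. Lengths are in mm, angles in rad, forces in N, time in s.
With the tool pointing down it reaches from about 400 to 850 mm from the base axis. Payload 10.4 kg.
Tool frame: the origin (TCP) lies between the finger pads; the fingertips stand 19 mm ahead of it and the grasp point (between the pads) is the TCP; y points along the fingers, z is the direction in which the jaws open and shut, and the axes are right-handed (so a half turn about y gives the same grasp; the last joint's range is limited). The gripper opens to 85 mm and grips with 20 to 120 N. Pads are 22 mm wide; open, the fingers measure 114 mm over their backs; the gripper's body (76 mm by 85 mm) begins 54 mm behind the grasp point. The pads swing forward as they close: fully open they stand 13 mm farther back than shut.
Start: joints at [-1.168, 0.332, -0.065, 1.46, 0.022, 1.35, -0.088], TCP at [258.146, 569.222, 216.138] pointing down, gripper open.
Joint ranges: [-2.6, 2.6], [-0.5, 2.12], [-1.47, 1.34], [0.16, 2.42], [-1.27, 4.41], [0.06, 2.06], [-2.6, 2.6]. Speed limits (rad/s): [2.22, 2.22, 2.79, 2.79, 3.14, 3.14, 3.14].

### API

Orientations are given as a 3x3 rotation matrix whose columns are the frame's x, y, z axes.
In Python, from cell import env, snapshot, calibration gives the robot as it stands.
- The arm moves only by the tool drive_tool, never from a script. Its arguments are lists of equal length, an entry for each row: "linear": the shift along the tool's x, y, z in cm, a list of three; "roll": the turn about the tool's y in rad. In form: {"linear": [[tx, ty, tz], ...], "roll": [roll, ...]}. A call has 1 to 5 rows; each row shifts and turns the commanded pose from where the row before left it, along the tool's axes as they then stand; what a row does not reach is not made up. A row lasts 1/12 s, in which the tool goes at most 41.7 mm and 7.16 degrees, less where a joint would pass 70% of its speed; a pose out of reach is approached as far as the arm can. A call is refused whole if a number of a shift passes 4.17 or a number of a turn 0.125, either way. A call with a gripper value outside its range is refused whole. "jaw" is the closure, from 0 (fully open) to 1 (shut), set as the call begins (left out, the last holds). The fingers move at their own pace and stop on an object; "squeeze" is the grip in N (left out, the last holds). Time passes only in rows, so rows that do not move let the fingers close. It gives the time, the measured TCP pose, the force and the opening at its end, in the units of the state.
- env.sense(): the state, without advancing time (a new reading comes with each control period).
- snapshot(name): name is "scene" or "top"; returns the picture (480x640x3 uint8, blue, green, red); there is no depth.
- calibration(name): a dict with "mtx" (3x3 intrinsics, pixels), "T" (4x4, takes a point from camera to world coordinates). Camera axes: x right, y up, looking along -z (the intrinsics and any distortion apply to the point x, -y, -z); pixel columns grow to the right and rows downward; lengths in mm; the calibration is good to about 2 mm. A picture is of the moment at which its call begins. calibration takes no time and is no camera call.
- env.finish_job(): hands the job in, once; it reports no verdict.
The state is a dict: "clock": time; "joints": joint angles; "joint_vel": joint speeds; "joint_torque": joint torques, N m; "position": TCP position; "ee_rot": TCP orientation; "ft_force": force on the tool from outside, world axes, zero at the start; "torque": the same for the moment, N m; "grip_width": opening from 0.0 (shut) to 1.0 (fully open).
Only numpy, scipy, OpenCV 4.12 (cv2) and the standard library are available. Lean on these libraries where they do the work, as an engineer would, in place of code of your own. Each camera call takes 0.05 s, during which the arm holds its last target.

## Working session

There is one attempt and no reset: what is moved stays moved. The work goes in short steps, Python scripts to look and compute and a tool call to move; the robot and the scene stay as the last step left them, time stands still between calls to the robot, and variables do not carry over. Pictures are saved under pics/ and viewed, and the job is handed in when it is done.

Besides the shell and the picture viewer there is one more tool, called in YAML: its name, and indented under it one key for each argument. drive_tool: Moves the arm, as the interface text tells. Its arguments: {"type":"object","properties":{"linear":{"type":"array","items":{"type":"array","items":{"type":"number"}}},"roll":{"type":"array","items":{"type":"number"}},"jaw":{"type":"number"},"squeeze":{"type":"number"}},"required":["linear","roll"]}

```bash
mkdir -p pics; ls; python3 - <<'E'
from cell import env,snapshot,calibration
import cv2
for n in("scene","top"):
    cv2.imwrite(f"pics/{n}0.png",snapshot(n)); c=calibration(n); print(n,c)
s=env.sense();print(s['clock'],s['position'],s['ee_rot'],s['grip_width'])
E
```

```text
pics
scene {'mtx': array([[468.37769909,   0.        , 322.63794125],
       [  0.        , 468.37769909, 244.62457894],
       [  0.        ,   0.        ,   1.        ]]), 'T': array([[ 8.07901422e-01, -4.00160923e-01,  4.32627470e-01,
         9.07862010e+02],
       [ 5.89043385e-01,  5.70723686e-01, -5.72103456e-01,
        -5.45484186e+02],
       [-1.79772973e-02,  7.17039545e-01,  6.96800623e-01,
         7.06266030e+02],
       [ 0.00000000e+00,  0.00000000e+00,  0.00000000e+00,
         1.00000000e+00]])}
top {'mtx': array([[524.51921175,   0.        , 320.01936388],
       [  0.        , 524.51921175, 240.74365264],
       [  0.        ,   0.        ,   1.        ]]), 'T': array([[-1.12401580e-01,  9.69574183e-01, -2.17466752e-01,
         2.52666303e+02],
       [-9.93646278e-01, -1.10939323e-01,  1.89615559e-02,
        -4.45131871e+01],
       [-5.74097918e-03,  2.18216337e-01,  9.75883534e-01,
         1.24320215e+03],
       [ 0.00000000e+00,  0.00000000e+00,  0.00000000e+00,
         1.00000000e+00]])}
0.1 [258.01424554 568.87267515 215.38517882] [[ 9.10702667e-01 -4.59084293e-04  4.13062272e-01]
 [-4.13062521e-01 -1.19153268e-03  9.10701891e-01]
 [ 7.40882634e-05 -9.99999185e-01 -1.27476251e-03]] 1.001062502301257
```

View pics/scene0.png

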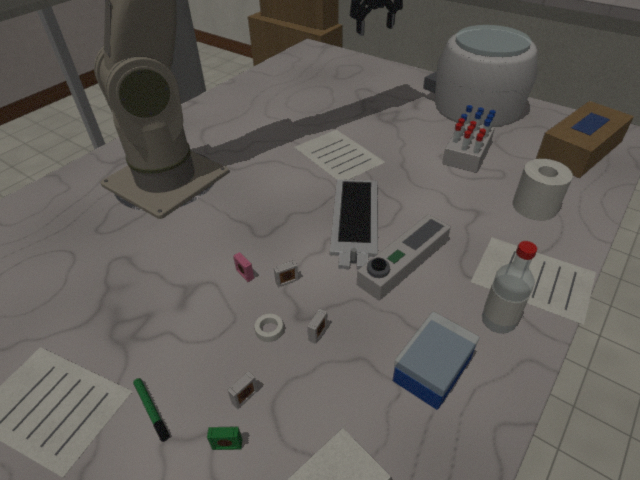

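View pics/top0.png

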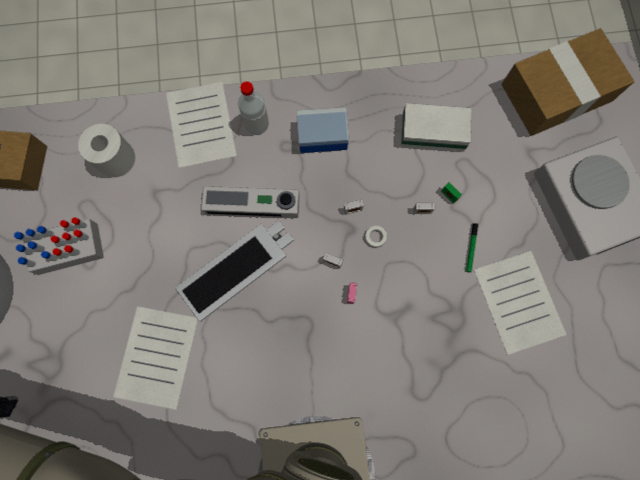

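The scene shows three white cells: top pixels about (354,207), (425,207) and (332,261). There are also a pink and a green decoy, the tape at (375,237) and the marker at (473,248). I'll enlarge the crops.

```bash
python3 - <<'E'
import cv2
a=cv2.imread('pics/top0.png')
cv2.imwrite('pics/topA.png',cv2.resize(a[175:305,300:500],None,fx=4,fy=4,interpolation=cv2.INTER_CUBIC))
cv2.imwrite('pics/topB.png',cv2.resize(a[175:325,165:325],None,fx=4,fy=4,interpolation=cv2.INTER_CUBIC)[:600])
E
```

```text
(no output)
```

View pics/topA.png

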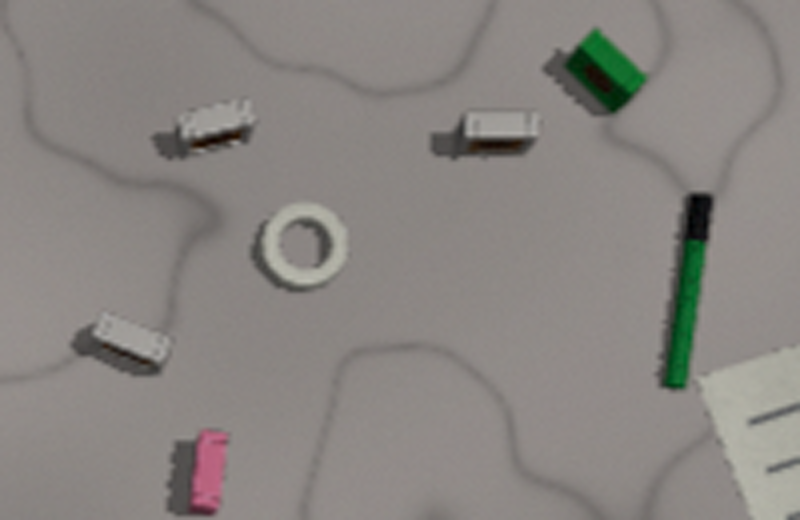

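View pics/topB.png

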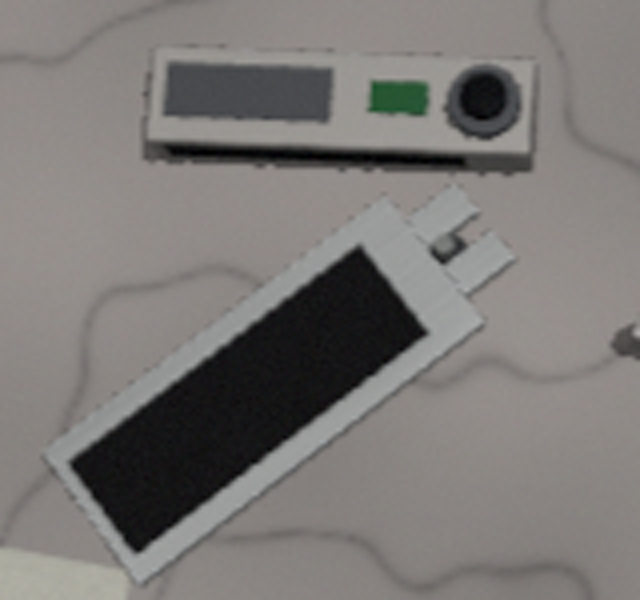

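```bash
cat > h.py <<'E'
import numpy as np
from cell import env,snapshot,calibration
import cv2
C={n:calibration(n) for n in("scene","top")}
def w(n,uv,z):
    c=C[n];M=c['mtx'];T=c['T']
    d=np.array([(uv[0]-M[0,2])/M[0,0],-(uv[1]-M[1,2])/M[1,1],-1])
    d=T[:3,:3]@d;o=T[:3,3];return o+d*(z-o[2])/d[2]
def px(n,p):
    c=C[n];M=c['mtx'];T=c['T'];q=T[:3,:3].T@(np.array(p,float)-T[:3,3])
    return np.array([M[0,2]+M[0,0]*q[0]/-q[2],M[1,2]-M[1,1]*q[1]/-q[2]])
def save(name,n,crop=None,f=1):
    a=snapshot(n)
    if crop: x0,y0,x1,y1=crop;a=a[y0:y1,x0:x1]
    if f!=1:a=cv2.resize(a,None,fx=f,fy=f,interpolation=cv2.INTER_CUBIC)
    cv2.imwrite(f'pics/{name}.png',a)
def st():
    s=env.sense();R=np.array(s['ee_rot']);print('t',round(s['clock'],2),'p',np.round(s['position'],1),'z',np.round(R[:,2],3),'x',np.round(R[:,0],3),'j7',round(s['joints'][6],2),'F',np.round(s['ft_force'],1),'g',round(s['grip_width'],3));return s
E
python3 - <<'E'
from h import *
A=lambda x,y:(300+x/4-.4,175+y/4-.4)
B=lambda x,y:(165+x/4-.4,175+y/4-.4)
for nm,cs in dict(A=[(178,128),(250,98),(257,124),(185,148)],B=[(465,110),(538,112),(538,140),(465,138)],C=[(100,312),(172,345),(160,368),(93,335)],pink=[(203,430),(228,432),(215,512),(192,508)]).items():
    P=np.array([w('top',A(*c),44) for c in cs]);d=P[1]-P[0]+P[2]-P[3]
    print(nm,P.mean(0).round(1),'long ang',np.degrees(np.arctan2(d[1],d[0])).round(1),np.linalg.norm(d)/2)
print('tape',w('top',A(304,245),18),'marker',w('top',A(700,195),10),w('top',A(675,387),10))
fr=[B(*c) for c in[(384,195),(485,322),(140,584),(45,458)]]
P=[w('top',c,12) for c in fr]
for p in P:print('board',p.round(1))
x=(P[0]+P[1]-P[2]-P[3]);print('board heading',np.degrees(np.arctan2(-x[1],-x[0])))
print('pin',w('top',B(452,240),28),'button',w('top',B(482,97),50))
q=[w('top',B(*c),45) for c in[(152,47),(538,60),(532,153),(148,140)]]
for p in q:print('bar',p.round(1))
E
python3 - <<'E'
import cv2
a=cv2.imread('pics/scene0.png')
cv2.imwrite('pics/scA.png',cv2.resize(a[240:420,200:400],None,fx=3.3,fy=3.3,interpolation=cv2.INTER_CUBIC))
E
```

```text
A [ 595.5 -157.6   44. ] long ang -75.3 46.113200749189744
B [ 576. -325.   44.] long ang -98.2 43.26469442909097
C [472.  -91.3  44. ] long ang -122.3 44.75854355724477
pink [ 391.5 -127.    44. ] long ang -103.6 13.833916676237987
tape [ 522.48956922 -202.04049645   18.        ] marker [ 527.80703252 -445.45245768   10.        ] [ 413.44737974 -410.00645044   10.        ]
board [586.4  69.9  12. ]
board [501.4  16.7  12. ]
board [369.5 231.6  12. ]
board [449.5 282.8  12. ]
board heading 122.12596126403196
pin [549.84375964  30.55517323  28.        ] button [629.26907534   3.22214008  50.        ]
bar [684.6 197.1  45. ]
bar [650.  -32.1  45. ]
bar [593.  -22.6  45. ]
bar [627.  203.2  45. ]
```

View pics/scA.png

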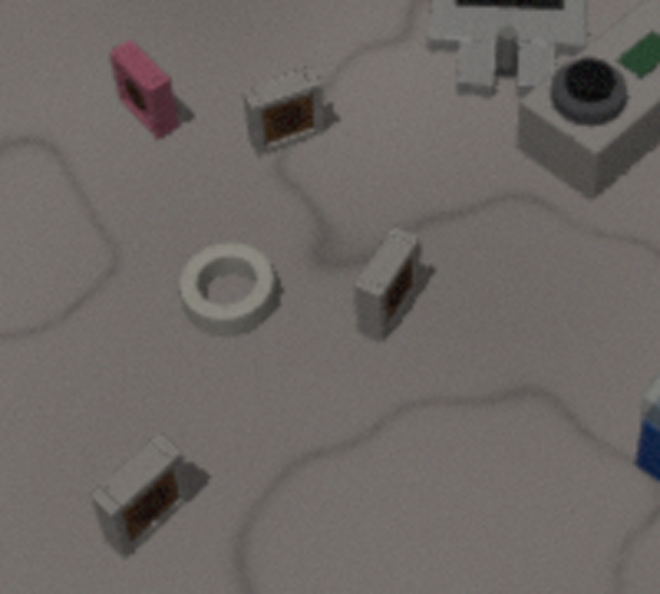

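```bash
python3 - <<'E'
from h import *
S=lambda x,y:(200+x/3.3-.35,240+y/3.3-.35)
for k,c in dict(A=(389,264),B=(141,476),C=(284,90)).items(): print(k,w('scene',S(*c),44).round(1))
print('button',w('scene',S(589,80),52).round(1),'pin',w('scene',S(507,40),28))
st()
E
```

```text
A [ 599.9 -158.4   44. ]
B [ 577.7 -325.3   44. ]
C [474.6 -92.9  44. ]
button [620.  10.  52.] pin [550.36146731  30.42896426  28.        ]
t 0.1 p [258.  568.9 215.4] z [ 0.413  0.911 -0.001] x [ 0.911 -0.413  0.   ] j7 -0.09 F [-0.6  0.1 -0.1] g 1.001
```

```bash
cat >> h.py <<'E'
def plan(p,head=None,slow=4.1):
    """rows to world TCP p and tool-z heading (deg); slow=max cm per row"""
    s=st();R=np.array(s['ee_rot']);q=np.array(s['position']);d=(np.array(p)-q)/10
    n=max(1,int(np.ceil(np.linalg.norm(d)/slow-1e-6)))
    dr=0
    if head is not None:
        h=np.arctan2(R[1,2],R[0,2]);dr=(h-np.radians(head)+np.pi)%(2*np.pi)-np.pi
        a=(s['joints'][6]+dr)
        n=max(n,int(np.ceil(abs(dr)/.124)))
    rr=dr/n;L=[]
    y=np.array([0,0,-1.]);x0=R[:,0].copy();x0[2]=0;x0/=np.linalg.norm(x0)
    for i in range(n):
        t=rr*i;c,sn=np.cos(t),np.sin(t);x=c*x0+sn*np.cross(y,x0);z=np.cross(x,y);v=d/n
        L.append([round(float(v@x),2),round(float(v@y),2),round(float(v@z),2)])
    for i in range(0,n,5):print(L[i:i+5],[round(rr,4)]*len(L[i:i+5]))
E
python3 -c "
from h import *
plan((473,-92,140),-32.3)"
```

```text
t 0.1 p [258.  568.9 215.4] z [ 0.413  0.911 -0.001] x [ 0.911 -0.413  0.   ] j7 -0.09 F [-0.6  0.1 -0.1] g 1.001
[[2.6, 0.42, -2.85], [2.86, 0.42, -2.59], [3.1, 0.42, -2.31], [3.3, 0.42, -2.0], [3.48, 0.42, -1.68]] [np.float64(0.0949), np.float64(0.0949), np.float64(0.0949), np.float64(0.0949), np.float64(0.0949)]
[[3.62, 0.42, -1.35], [3.73, 0.42, -1.0], [3.81, 0.42, -0.64], [3.85, 0.42, -0.27], [3.86, 0.42, 0.09]] [np.float64(0.0949), np.float64(0.0949), np.float64(0.0949), np.float64(0.0949), np.float64(0.0949)]
[[3.83, 0.42, 0.46], [3.77, 0.42, 0.82], [3.68, 0.42, 1.17], [3.55, 0.42, 1.52], [3.39, 0.42, 1.85]] [np.float64(0.0949), np.float64(0.0949), np.float64(0.0949), np.float64(0.0949), np.float64(0.0949)]
[[3.2, 0.42, 2.16], [2.98, 0.42, 2.45], [2.74, 0.42, 2.72]] [np.float64(0.0949), np.float64(0.0949), np.float64(0.0949)]
```

drive_tool:
  linear:
    - [2.6,0.4,-2.9]
    - [2.9,0.4,-2.6]
    - [3.1,0.4,-2.3]
    - [3.3,0.4,-2.0]
    - [3.5,0.4,-1.7]
  roll: [0.095,0.095,0.095,0.095,0.095]
  jaw: 0.3

```text
clock: 0.52
position: [318.1, 382.7, 195.5]
ee_rot: [[0.617, -0.0, 0.787], [-0.787, -0.0, 0.617], [-0.0, -1.0, -0.001]]
ft_force: [0.0, -0.6, 0.4]
grip_width: 0.699
```

drive_tool:
  linear:
    - [3.6,0.4,-1.4]
    - [3.7,0.4,-1.0]
    - [3.8,0.4,-0.6]
    - [3.9,0.4,-0.3]
    - [3.9,0.4,0.1]
  roll: [0.095,0.095,0.095,0.095,0.095]

```text
clock: 0.93
position: [377.3, 198.5, 175.8]
ee_rot: [[0.189, -0.0, 0.982], [-0.982, 0.0, 0.189], [-0.0, -1.0, -0.0]]
ft_force: [0.5, -0.2, -0.4]
grip_width: 0.702
```

drive_tool:
  linear:
    - [3.8,0.4,0.5]
    - [3.8,0.4,0.8]
    - [3.7,0.4,1.2]
    - [3.6,0.4,1.5]
    - [3.4,0.4,1.9]
  roll: [0.095,0.095,0.095,0.095,0.095]

```text
clock: 1.35
position: [437.6, 14.1, 155.9]
ee_rot: [[-0.281, 0.0, 0.96], [-0.96, 0.0, -0.281], [-0.0, -1.0, 0.0]]
ft_force: [1.1, 0.8, 0.7]
grip_width: 0.703
```

drive_tool:
  linear:
    - [3.2,0.4,2.2]
    - [3.0,0.4,2.5]
    - [2.7,0.4,2.7]
    - [0,0,0]
  roll: [0.095,0.095,0.095,0]

```text
clock: 1.68
position: [474.4, -101.4, 143.7]
ee_rot: [[-0.547, 0.0, 0.837], [-0.837, -0.003, -0.547], [0.002, -1.0, 0.002]]
ft_force: [-0.1, -0.1, -0.1]
grip_width: 0.701
```

```bash
python3 -c "
from h import *
plan((473,-92,140),-32.3);save('a1','scene');save('a2','top',(300,175,500,305),4)"
```

```text
t 1.68 p [ 474.4 -101.4  143.7] z [ 0.837 -0.547  0.002] x [-0.547 -0.837  0.002] j7 -0.42 F [-0.1 -0.1 -0.1] g 0.701
[[-0.71, 0.37, -0.63]] [np.float64(-0.0152)]
```

View pics/a1.png

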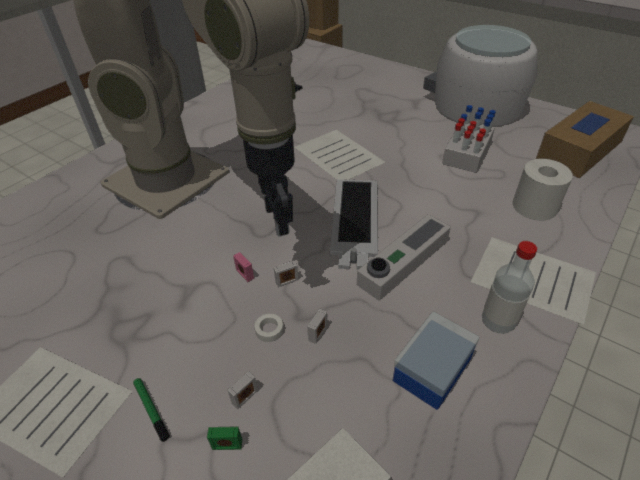

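The picture shows the gripper above cell C (287,273), with nothing disturbed. I'll descend now.

drive_tool:
  linear:
    - [-0.7,0.4,-0.6]
    - [0,3.5,0]
    - [0,3.5,0]
    - [0,2.5,0]
    - [0,1.5,0]
  roll: [-0.015,0,0,0,0]

```text
clock: 2.2
position: [470.7, -82.3, 27.1]
ee_rot: [[-0.519, -0.003, 0.855], [-0.855, 0.001, -0.519], [0.001, -1.0, -0.003]]
ft_force: [-0.6, 0.4, -0.1]
grip_width: 0.703
```

drive_tool:
  linear:
    - [0,0,0]
    - [0,0,0]
    - [0,0,0]
    - [0,0,0]
    - [0,0,0]
  roll: [0,0,0,0,0]
  jaw: 1
  squeeze: 40

```text
clock: 2.62
position: [473.7, -84.6, 31.2]
ee_rot: [[-0.522, 0.002, 0.853], [-0.853, 0.001, -0.522], [-0.002, -1.0, 0.001]]
ft_force: [-0.5, -0.1, -0.1]
grip_width: 0.005
```

```bash
python3 -c "
from h import *
plan((473,-92,130),-32.3);save('b1','scene',(200,180,400,330),4)"
```

```text
t 2.62 p [473.7 -84.6  31.2] z [ 0.853 -0.522  0.001] x [-0.522 -0.853 -0.002] j7 -0.32 F [-0.5 -0.1 -0.1] g 0.005
[[0.22, -3.29, 0.11], [0.22, -3.29, 0.11], [0.22, -3.29, 0.11]] [np.float64(0.0048), np.float64(0.0048), np.float64(0.0048)]
```

View pics/b1.png

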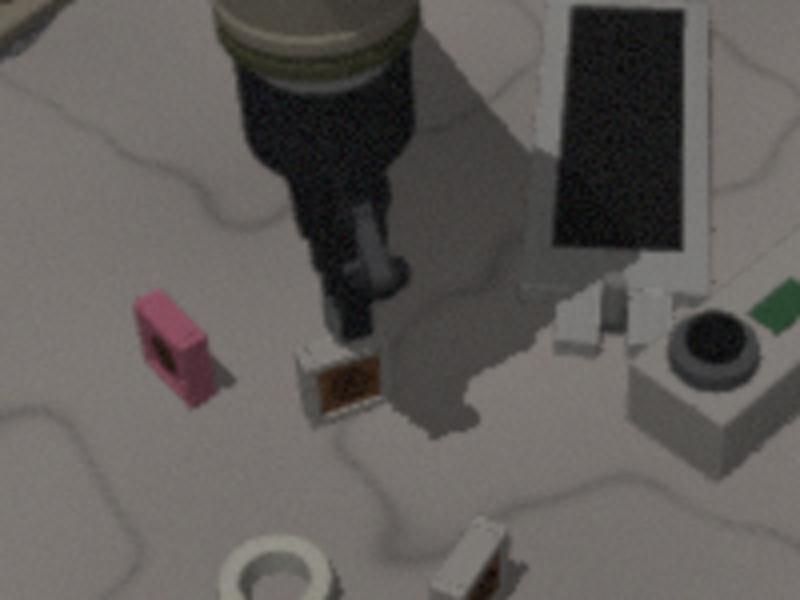

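```bash
python3 -c "
from h import *
for z in (12,31,44): print(z,px('scene',(473.7,-84.6,z)),px('top',(473.7,-84.6,z)))
save('b2','top',(280,175,480,325),4)
# cell bottom/top corners scene
f=lambda x,y:(200+x/4-.4,180+y/4-.4)
print(w('scene',f(318,427),0),w('scene',f(383,402),0),w('scene',f(302,350),44),w('scene',f(380,345),44))
st()"
```

```text
12 [289.18570683 275.19509472] [329.27185268 261.68211602]
31 [288.53186195 268.7133814 ] [329.36467964 260.23181219]
44 [288.07356829 264.17021183] [329.42981976 259.21408029]
[ 468.58773387 -111.39405814    0.        ] [484.71435623 -79.8034557    0.        ] [ 458.02734452 -105.17544935   44.        ] [486.92553032 -80.78309588  44.        ]
t 2.72 p [473.3 -84.8  30.8] z [ 0.853 -0.522  0.001] x [-0.522 -0.853 -0.001] j7 -0.32 F [-0.8  0.3  0.7] g 0.0
```

View pics/b2.png

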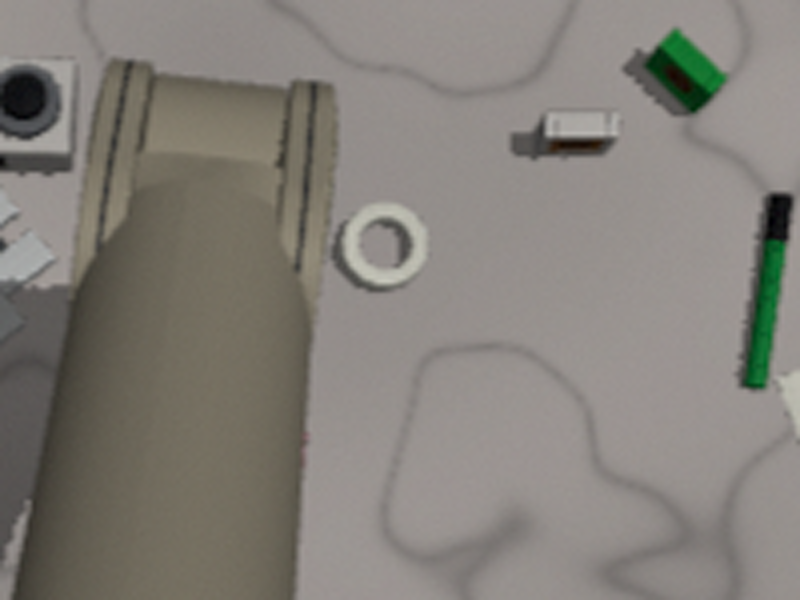

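```bash
python3 -c "
from h import *
for z in (100,112,125,135,144,155): print(z,px('scene',(474.4,-101.4,z)))
a=cv2.imread('pics/a1.png')[150:300,200:360];cv2.imwrite('pics/a1c.png',cv2.resize(a,None,fx=4,fy=4,interpolation=cv2.INTER_CUBIC))
"
```

```text
100 [280.51244132 248.85974835]
112 [279.98270855 244.19123171]
125 [279.39702327 239.02960741]
135 [278.93789689 234.9833424 ]
144 [278.51811874 231.28385201]
155 [277.99639732 226.68593905]
```

View pics/a1c.png

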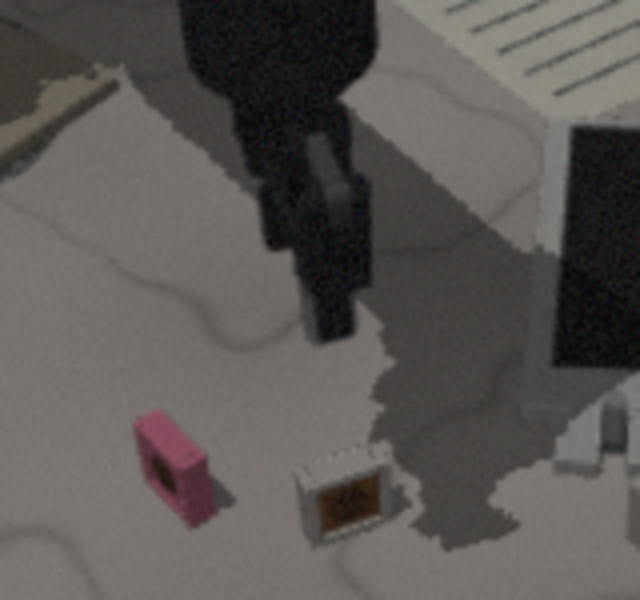

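```bash
python3 -c "
from h import *
p=np.array((474.4,-101.4,0));zz=np.array((.837,-.547,0))
for k in (30,44,-30,-44):
  for z in (125,134): print(k,z,px('scene',p+zz*k+[0,0,z]), px('scene',p+zz*k+[0,0,z]).__sub__([200,150])*4)
s=env.sense();print(s)
save('b3','scene',(200,100,360,330),3)
"
```

```text
30 125 [284.35678609 249.89599413] [337.42714437 399.58397651]
30 134 [283.9716465  246.25061729] [335.88658598 385.00246915]
44 125 [286.75549706 255.15135046] [347.02198823 420.60540183]
44 134 [286.38442404 251.50413072] [345.53769616 406.01652289]
-30 125 [274.66899732 228.67093499] [298.67598927 314.68373998]
-30 134 [274.23138852 225.04245567] [296.92555407 300.16982267]
-44 125 [272.53736998 224.00073446] [290.14947992 296.00293785]
-44 134 [272.08915007 220.3780064 ] [288.35660029 281.51202561]
{'clock': 2.7167, 'joints': array([-0.45019817,  0.23871502,  0.58917912,  2.05795579, -0.17086222,
        0.88978286, -0.31596405]), 'joint_vel': array([ 0.00193801,  0.00771614,  0.00018964,  0.00227556, -0.00141597,
       -0.00262046,  0.00068777]), 'joint_torque': array([-9.37368278e-02, -3.96789265e+01,  5.15637249e+00, -3.08460581e+01,
        1.39242742e-02,  3.23511144e-03, -7.08521009e-03]), 'position': array([473.32072876, -84.76535244,  30.84216015]), 'ee_rot': array([[-5.22473119e-01,  1.47636244e-03,  8.52654479e-01],
       [-8.52654871e-01,  5.36702939e-04, -5.22474289e-01],
       [-1.22898358e-03, -9.99998766e-01,  9.78414772e-04]]), 'ft_force': array([-0.80824092,  0.31765493,  0.65171936]), 'torque': array([ 0.00703353, -0.0280653 , -0.01205287]), 'grip_width': 0.0003996472012100551}
```

View pics/b3.png

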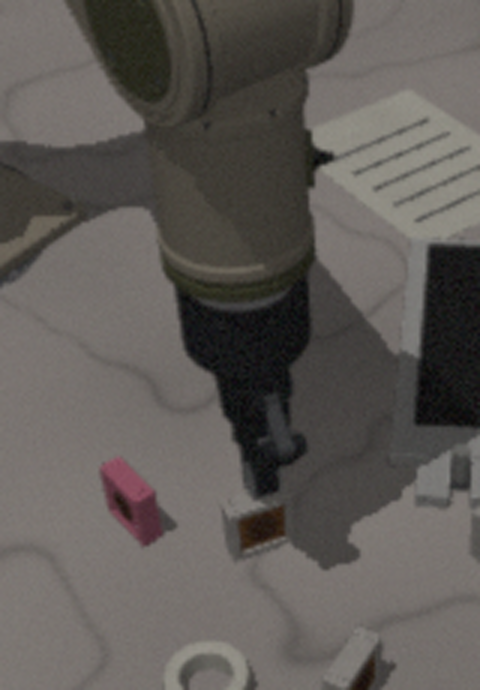

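```bash
python3 -c "
from h import *
print('base',px('top',(0,0,0)),px('scene',(0,0,0)))
print('tipshadow',w('scene',(200+350/3,100+555/3),0))
A=lambda x,y:(300+x/4-.4,175+y/4-.4)
# pink top corner vs shadow corner : top-left-bottom(192,508) z44; shadow (172,510)
print('pink bl top',w('top',A(192,508),44),'shadow',w('top',A(170,508),0))
print('pink tl top',w('top',A(200,432),44),'shadow',w('top',A(176,440),0))
"
```

```text
base [316.0798737  476.94068172] [166.33058518 178.81076467]
tipshadow [527.49721645 -65.50636397   0.        ]
pink bl top [ 371.28495648 -114.36797351   44.        ] shadow [ 377.10774356 -104.00090808    0.        ]
pink tl top [ 414.09692785 -124.3449326    44.        ] shadow [ 416.87643439 -112.47094805    0.        ]
```

```bash
python3 -c "
from h import *
plan((473,-85,60));plan((440,-30,60));"
```

```text
t 2.77 p [473.2 -84.9  30.7] z [ 0.853 -0.523  0.001] x [-0.523 -0.853 -0.001] j7 -0.32 F [0.2 0.1 0. ] g 0.0
[[0.02, -2.93, -0.01]] [0.0]
t 2.77 p [473.2 -84.9  30.7] z [ 0.853 -0.523  0.001] x [-0.523 -0.853 -0.001] j7 -0.32 F [0.2 0.1 0. ] g 0.0
[[-1.47, -1.47, -2.85], [-1.47, -1.47, -2.85]] [0.0, 0.0]
```

drive_tool:
  linear:
    - [0,-3,0]
    - [-1.5,0,-2.9]
    - [-1.5,0,-2.9]
    - [0,1.5,0]
    - [0,1.2,0]
  roll: [0,0,0,0,0]

```text
clock: 3.18
position: [439.1, -27.1, 33.5]
ee_rot: [[-0.52, 0.002, 0.854], [-0.854, 0.002, -0.52], [-0.003, -1.0, 0.001]]
ft_force: [0.9, -1.1, -0.4]
grip_width: 0.002
```

drive_tool:
  linear:
    - [0,0.2,0]
    - [0,0,0]
    - [0,0,0]
  roll: [0,0,0]

```text
clock: 3.43
position: [439.3, -29.5, 31.5]
ee_rot: [[-0.523, 0.0, 0.852], [-0.852, -0.0, -0.523], [0.0, -1.0, 0.0]]
ft_force: [0.1, -0.6, 1.1]
grip_width: -0.001
```

```bash
python3 -c "
from h import *
st();save('c1','scene',(200,150,400,300),4)
for z in (0,12,31,44): print(z,(px('scene',(440,-30,z))-[200,150])*4)
"
```

```text
t 3.43 p [439.3 -29.5  31.5] z [ 0.852 -0.523  0.   ] x [-0.523 -0.852  0.   ] j7 -0.5 F [ 0.1 -0.6  1.1] g -0.001
0 [373.82344593 425.83856754]
12 [372.41663208 409.8106684 ]
31 [370.13946347 383.86677491]
44 [368.54516634 365.70286964]
```

View pics/c1.png

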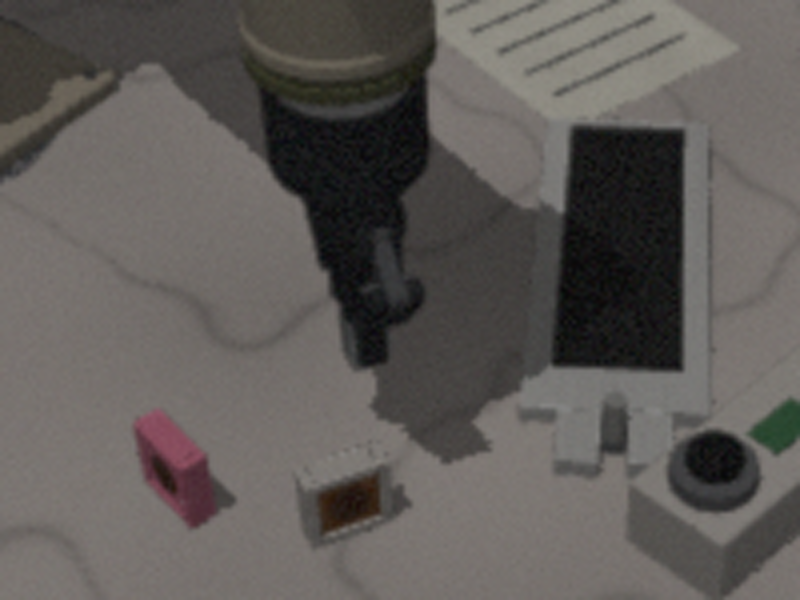

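The tip at (370,365) shows about 44 mm high while the state says z=31, and its shadow is detached as well. The real tip seems to be about 30 mm higher than stated. I'll check it by touching the bench.

drive_tool:
  linear:
    - [0,0.8,0]
    - [0,0.4,0]
    - [0,0.3,0]
    - [0,0,0]
  roll: [0,0,0,0]

```text
clock: 3.82
position: [438.5, -29.3, 15.3]
ee_rot: [[-0.523, -0.001, 0.852], [-0.852, -0.0, -0.523], [0.001, -1.0, -0.001]]
ft_force: [-0.5, -0.2, 0.3]
grip_width: -0.002
```

```bash
python3 -c "
from h import *
st();save('c2','scene',(260,190,360,265),8)
for z in (0,12,31,44): print(z,(px('scene',(439.5,-30,z))-[260,190])*8)
"
```

```text
t 3.82 p [438.5 -29.3  15.3] z [ 0.852 -0.523 -0.001] x [-0.523 -0.852  0.001] j7 -0.48 F [-0.5 -0.2  0.3] g -0.002
0 [266.16849778 530.89890413]
12 [263.342893   498.84354083]
31 [258.76919115 446.95671106]
44 [255.56705569 410.62975691]
```

View pics/c2.png

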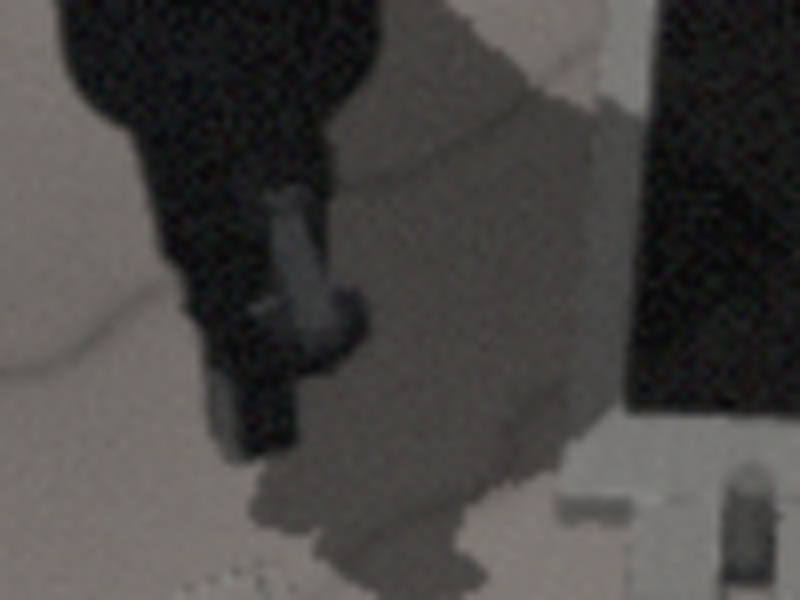

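The tip shows at about 27 mm with no contact force, although the state's z=15 would put it below the bench. So there is an offset. I'll keep going down gently.

drive_tool:
  linear:
    - [0,0.6,0]
    - [0,0.5,0]
    - [0,0,0]
  roll: [0,0,0]

```text
clock: 4.12
position: [438.4, -29.1, 4.1]
ee_rot: [[-0.523, -0.001, 0.853], [-0.853, -0.0, -0.523], [0.001, -1.0, -0.001]]
ft_force: [-0.4, -0.2, 0.5]
grip_width: -0.0
```

drive_tool:
  linear:
    - [0,0.5,0]
    - [0,0.2,0]
    - [0,0,0]
  roll: [0,0,0]

```text
clock: 4.37
position: [438.6, -29.2, -2.4]
ee_rot: [[-0.523, -0.001, 0.853], [-0.853, -0.0, -0.523], [0.001, -1.0, -0.001]]
ft_force: [0.1, -0.4, -0.9]
grip_width: -0.004
```

drive_tool:
  linear:
    - [0,0.2,0]
    - [0,0,0]
  roll: [0,0]

```text
clock: 4.53
position: [438.9, -29.1, -4.1]
ee_rot: [[-0.523, -0.0, 0.853], [-0.853, 0.0, -0.523], [0.0, -1.0, -0.0]]
ft_force: [-0.1, -0.7, -0.2]
grip_width: 0.001
```

drive_tool:
  linear:
    - [0,0.2,0]
    - [0,0,0]
  roll: [0,0]

```text
clock: 4.7
position: [438.9, -29.1, -6.1]
ee_rot: [[-0.523, -0.0, 0.853], [-0.853, 0.0, -0.523], [-0.0, -1.0, -0.0]]
ft_force: [0.0, 0.9, 0.4]
grip_width: -0.001
```

drive_tool:
  linear:
    - [0,0.2,0]
    - [0,0,0]
  roll: [0,0]

```text
clock: 4.87
position: [438.9, -29.1, -8.1]
ee_rot: [[-0.523, -0.0, 0.853], [-0.853, 0.0, -0.523], [0.0, -1.0, -0.0]]
ft_force: [0.4, 0.1, -0.5]
grip_width: -0.002
```

drive_tool:
  linear:
    - [0,0.2,0]
    - [0,0,0]
  roll: [0,0]

```text
clock: 5.03
position: [438.8, -29.1, -10.2]
ee_rot: [[-0.523, -0.0, 0.853], [-0.853, 0.0, -0.523], [0.0, -1.0, -0.0]]
ft_force: [0.4, -0.3, -0.1]
grip_width: 0.001
```

drive_tool:
  linear:
    - [0,0.2,0]
    - [0,0,0]
  roll: [0,0]

```text
clock: 5.2
position: [438.9, -29.1, -12.2]
ee_rot: [[-0.523, -0.0, 0.853], [-0.853, 0.0, -0.523], [0.0, -1.0, -0.0]]
ft_force: [0.3, 0.6, -0.3]
grip_width: -0.001
```

```bash
python3 -c "
from h import *
st();save('c3','scene',(260,190,360,265),8)
for z in (0,12,31,44): print(z,(px('scene',(439.5,-30,z))-[260,190])*8)
"
```

```text
t 5.2 p [438.9 -29.1 -12.2] z [ 0.853 -0.523 -0.   ] x [-0.523 -0.853  0.   ] j7 -0.43 F [ 0.3  0.6 -0.3] g -0.001
0 [266.16849778 530.89890413]
12 [263.342893   498.84354083]
31 [258.76919115 446.95671106]
44 [255.56705569 410.62975691]
```

View pics/c3.png

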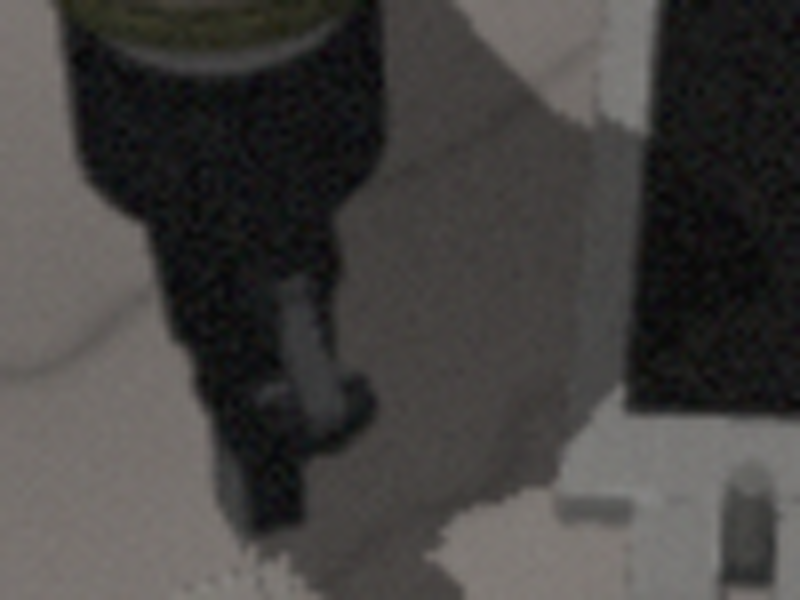

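drive_tool:
  linear:
    - [0,0.2,0]
    - [0,0,0]
  roll: [0,0]

```text
clock: 5.42
position: [438.9, -29.0, -14.2]
ee_rot: [[-0.523, -0.0, 0.853], [-0.853, 0.0, -0.523], [0.0, -1.0, -0.0]]
ft_force: [-0.0, -0.1, -0.4]
grip_width: 0.001
```

drive_tool:
  linear:
    - [0,0.1,0]
    - [0,0,0]
  roll: [0,0]

```text
clock: 5.58
position: [439.0, -29.1, -15.0]
ee_rot: [[-0.523, 0.0, 0.853], [-0.853, 0.0, -0.523], [-0.0, -1.0, 0.0]]
ft_force: [0.3, -0.6, 0.1]
grip_width: 0.0
```

drive_tool:
  linear:
    - [0,0.1,0]
    - [0,0,0]
  roll: [0,0]

```text
clock: 5.75
position: [439.1, -29.1, -15.2]
ee_rot: [[-0.523, -0.0, 0.852], [-0.852, 0.001, -0.523], [-0.0, -1.0, -0.001]]
ft_force: [-7.2, 0.1, 17.4]
grip_width: 0.0
```

The fingers touch the bench at a reading of z≈-15, where the specification says +19. The state's z is therefore about 34 mm low. I'll correct for it in my helpers, lift, and grasp cell C properly.

```bash
sed -i "s/s=env.sense();R=/s=dict(env.sense());s['position']=np.array(s['position'])+[0,0,34];R=/" h.py; python3 -c "
from h import *
plan((473,-92,85),-32.3)"
```

```text
t 5.75 p [439.1 -29.1  18.8] z [ 0.852 -0.523 -0.001] x [-0.523 -0.852 -0.   ] j7 -0.43 F [-7.2  0.1 17.4] g 0.0
[[1.2, -2.21, 2.06], [1.19, -2.21, 2.07], [1.18, -2.21, 2.07]] [np.float64(0.0045), np.float64(0.0045), np.float64(0.0045)]
```

drive_tool:
  linear:
    - [0,-3.5,0]
    - [0,-3.5,0]
    - [1.8,0,3.1]
    - [1.8,0,3.1]
    - [0,0,0]
  roll: [0,0,0,0.007,0.007]
  jaw: 0.3

```text
clock: 6.17
position: [475.9, -97.4, 55.8]
ee_rot: [[-0.538, 0.005, 0.843], [-0.843, -0.002, -0.538], [-0.001, -1.0, 0.005]]
ft_force: [-0.2, -0.5, -0.4]
grip_width: 0.695
```

```bash
python3 -c "
from h import *
plan((474,-92.5,30),-32.3,2)"
```

```text
t 6.17 p [475.9 -97.4  89.8] z [ 0.843 -0.538  0.005] x [-0.538 -0.843 -0.001] j7 -0.33 F [-0.2 -0.5 -0.4] g 0.695
[[-0.08, 1.49, -0.11], [-0.08, 1.49, -0.11], [-0.08, 1.49, -0.11], [-0.08, 1.49, -0.11]] [np.float64(-0.0012), np.float64(-0.0012), np.float64(-0.0012), np.float64(-0.0012)]
```

drive_tool:
  linear:
    - [0,0,0]
    - [0,0,0]
  roll: [0,0]

```text
clock: 6.33
position: [472.5, -92.0, 53.7]
ee_rot: [[-0.535, -0.001, 0.845], [-0.845, 0.0, -0.535], [0.0, -1.0, -0.001]]
ft_force: [-1.0, 0.5, -0.4]
grip_width: 0.699
```

```bash
python3 -c "
from h import *
plan((474,-92.5,30),-32.3,2)"
```

```text
t 6.33 p [472.5 -92.   87.7] z [ 0.845 -0.535 -0.001] x [-0.535 -0.845  0.   ] j7 -0.33 F [-1.   0.5 -0.4] g 0.699
[[-0.01, 1.92, 0.05], [-0.01, 1.92, 0.05], [-0.01, 1.92, 0.05]] [np.float64(-0.0002), np.float64(-0.0002), np.float64(-0.0002)]
```

drive_tool:
  linear:
    - [0,1.9,0.1]
    - [0,1.9,0]
    - [0,1.4,0]
    - [0,0.5,0]
    - [0,0,0]
  roll: [0,0,0,0,0]

```text
clock: 6.75
position: [472.6, -91.8, -4.1]
ee_rot: [[-0.533, -0.003, 0.846], [-0.846, 0.0, -0.533], [0.001, -1.0, -0.003]]
ft_force: [0.0, -0.1, -0.0]
grip_width: 0.701
```

drive_tool:
  linear:
    - [0,0,0]
    - [0,0,0]
    - [0,0,0]
    - [0,0,0]
    - [0,0,0]
  roll: [0,0,0,0,0]
  jaw: 1
  squeeze: 40

```text
clock: 7.17
position: [474.6, -92.6, -2.1]
ee_rot: [[-0.534, 0.001, 0.845], [-0.845, 0.0, -0.534], [-0.001, -1.0, 0.001]]
ft_force: [-1.6, 0.3, 6.0]
grip_width: 0.18
```

Grasped at 15–16 mm. Next I'll lift and carry it to board s=85, with tool z pointing towards the pin (-58°).

```bash
cat >> h.py <<'E'
PIN=np.array([549.2,34.]);TH=np.radians(122.1)
def bd(s,y=0,th=None):
    th=TH if th is None else th
    return PIN+s*np.array([np.cos(th),np.sin(th)])+y*np.array([-np.sin(th),np.cos(th)])
E
python3 -c "
from h import *
print(bd(85));plan((*bd(85),100),-57.9)"
```

```text
[504.03112074 106.00536332]
t 7.17 p [474.6 -92.6  31.9] z [ 0.845 -0.534  0.001] x [-0.534 -0.845 -0.001] j7 -0.26 F [-1.6  0.3  6. ] g 0.18
[[-3.06, -1.14, -1.35], [-2.95, -1.14, -1.58], [-2.83, -1.14, -1.79], [-2.68, -1.14, -2.0], [-2.53, -1.14, -2.19]] [np.float64(0.0744), np.float64(0.0744), np.float64(0.0744), np.float64(0.0744), np.float64(0.0744)]
[[-2.36, -1.14, -2.37]] [np.float64(0.0744)]
```

drive_tool:
  linear:
    - [0,-2,0]
    - [0,-2,0]
    - [0,-2,0]
    - [0,-2,0]
    - [0,0,0]
  roll: [0,0,0,0,0]

```text
clock: 7.58
position: [476.0, -93.1, 80.6]
ee_rot: [[-0.535, 0.005, 0.845], [-0.845, 0.001, -0.535], [-0.004, -1.0, 0.004]]
ft_force: [1.8, 0.4, -0.3]
grip_width: 0.18
```

```bash
python3 -c "
from h import *
plan((*bd(85),110),-57.9);save('d1','scene',(200,150,400,300),4)"
```

```text
t 7.58 p [476.  -93.1 114.6] z [ 0.845 -0.535  0.004] x [-0.535 -0.845 -0.004] j7 -0.36 F [ 1.8  0.4 -0.3] g 0.18
[[-3.66, 0.09, -1.66], [-3.5, 0.09, -1.98], [-3.31, 0.09, -2.28], [-3.09, 0.09, -2.57], [-2.85, 0.09, -2.83]] [np.float64(0.0892), np.float64(0.0892), np.float64(0.0892), np.float64(0.0892), np.float64(0.0892)]
```

View pics/d1.png

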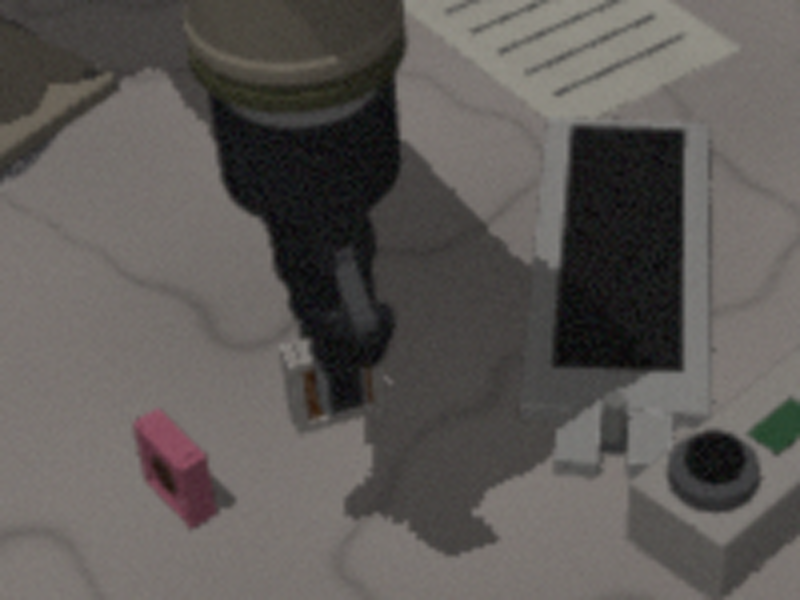

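The cell is held upright between the fingers at crop (330,390). I'll carry it over the board.

drive_tool:
  linear:
    - [-3.7,0,-1.7]
    - [-3.5,0,-2.0]
    - [-3.3,0,-2.3]
    - [-3.1,0,-2.6]
    - [-2.8,0,-2.8]
  roll: [0.089,0.089,0.089,0.089,0.089]

```text
clock: 8.05
position: [500.1, 108.8, 76.3]
ee_rot: [[-0.849, -0.001, 0.529], [-0.529, 0.0, -0.849], [0.001, -1.0, -0.001]]
ft_force: [2.7, 0.1, 0.5]
grip_width: 0.185
```

drive_tool:
  linear:
    - [0,0,0]
    - [0,0,0]
    - [0,0,0]
  roll: [0,0,0]

```text
clock: 8.3
position: [500.1, 106.2, 76.2]
ee_rot: [[-0.846, -0.001, 0.534], [-0.534, -0.001, -0.846], [0.002, -1.0, 0.0]]
ft_force: [0.2, -1.1, -0.4]
grip_width: 0.181
```

```bash
python3 -c "
from h import *
plan((*bd(85),50),-57.9,1.5);save('e1','scene',(240,150,440,300),4)"
```

```text
t 8.3 p [500.1 106.2 110.2] z [ 0.534 -0.846  0.   ] x [-0.846 -0.534  0.002] j7 -1.18 F [ 0.2 -1.1 -0.4] g 0.181
[[-0.06, 1.2, 0.04], [-0.06, 1.2, 0.04], [-0.06, 1.2, 0.04], [-0.06, 1.2, 0.04], [-0.06, 1.2, 0.04]] [np.float64(0.0005), np.float64(0.0005), np.float64(0.0005), np.float64(0.0005), np.float64(0.0005)]
```

View pics/e1.png

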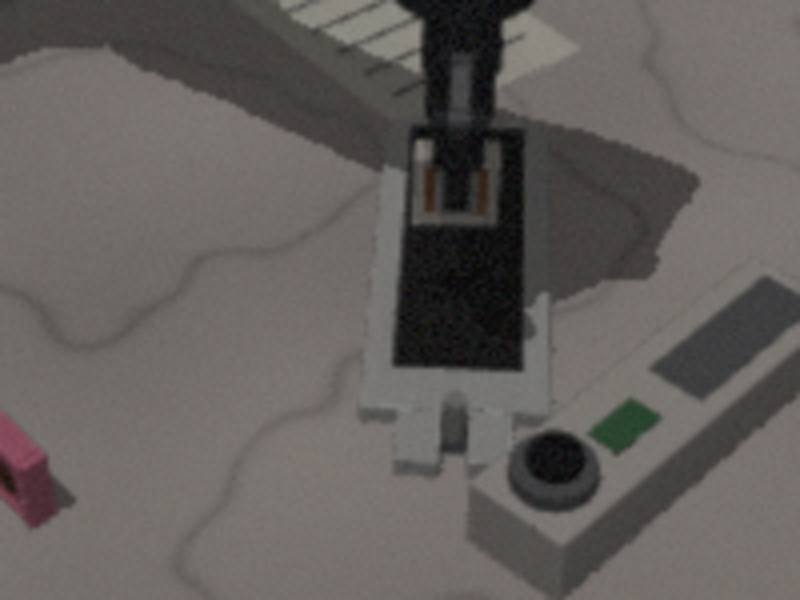

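drive_tool:
  linear:
    - [-0.3,1.8,0.1]
    - [0,1.8,0.1]
    - [0,1.5,0]
    - [0,0.7,0]
    - [0,0,0]
  roll: [0,0,0,0,0]

```text
clock: 8.77
position: [503.2, 105.0, 17.7]
ee_rot: [[-0.847, -0.003, 0.531], [-0.531, -0.001, -0.847], [0.003, -1.0, -0.0]]
ft_force: [-1.0, 0.2, -0.1]
grip_width: 0.178
```

drive_tool:
  linear:
    - [0,0.2,0]
    - [0,0.2,0]
    - [0,0,0]
  roll: [0,0,0]

```text
clock: 9.02
position: [504.7, 106.6, 15.6]
ee_rot: [[-0.846, 0.001, 0.533], [-0.533, 0.001, -0.846], [-0.001, -1.0, -0.0]]
ft_force: [0.5, 0.3, -1.0]
grip_width: 0.176
```

drive_tool:
  linear:
    - [0,0.2,0]
    - [0,0,0]
  roll: [0,0]

```text
clock: 9.18
position: [504.4, 106.8, 13.3]
ee_rot: [[-0.846, 0.0, 0.533], [-0.533, 0.0, -0.846], [-0.001, -1.0, -0.0]]
ft_force: [0.2, 0.7, -0.2]
grip_width: 0.178
```

drive_tool:
  linear:
    - [0,0.2,0]
    - [0,0,0]
  roll: [0,0]

```text
clock: 9.35
position: [504.2, 106.7, 11.0]
ee_rot: [[-0.846, -0.0, 0.533], [-0.533, 0.0, -0.846], [0.0, -1.0, -0.0]]
ft_force: [-0.4, 0.1, -0.9]
grip_width: 0.178
```

drive_tool:
  linear:
    - [0,0.1,0]
    - [0,0,0]
  roll: [0,0]

```text
clock: 9.52
position: [504.3, 106.7, 10.0]
ee_rot: [[-0.846, -0.0, 0.533], [-0.533, 0.0, -0.846], [0.0, -1.0, -0.0]]
ft_force: [-0.1, 0.2, -0.8]
grip_width: 0.181
```

drive_tool:
  linear:
    - [0,0.1,0]
    - [0,0,0]
  roll: [0,0]

```text
clock: 9.68
position: [504.4, 106.7, 9.9]
ee_rot: [[-0.846, -0.0, 0.533], [-0.533, 0.001, -0.846], [-0.0, -1.0, -0.001]]
ft_force: [-6.1, -1.0, 13.5]
grip_width: 0.18
```

Contact at 10, so I'll release.

drive_tool:
  linear:
    - [0,-0.1,0]
    - [0,0,0]
    - [0,0,0]
    - [0,0,0]
    - [0,0,0]
  roll: [0,0,0,0,0]
  jaw: 0.35

```text
clock: 10.1
position: [504.3, 106.7, 10.0]
ee_rot: [[-0.846, -0.0, 0.533], [-0.533, -0.0, -0.846], [0.0, -1.0, -0.0]]
ft_force: [-0.3, 0.0, 0.4]
grip_width: 0.651
```

drive_tool:
  linear:
    - [0,-1,0]
    - [0,-0.6,0]
    - [0,0,0]
  roll: [0,0,0]

```text
clock: 10.35
position: [505.4, 106.9, 27.8]
ee_rot: [[-0.846, 0.002, 0.533], [-0.533, 0.001, -0.846], [-0.002, -1.0, 0.0]]
ft_force: [-0.1, 1.0, -1.0]
grip_width: 0.658
```

```bash
python3 -c "
from h import *
st();save('f1','scene',(280,150,440,270),5)"
```

```text
t 10.35 p [505.4 106.9  61.8] z [ 0.533 -0.846  0.   ] x [-0.846 -0.533 -0.002] j7 -1.13 F [-0.1  1.  -1. ] g 0.658
```

View pics/f1.png

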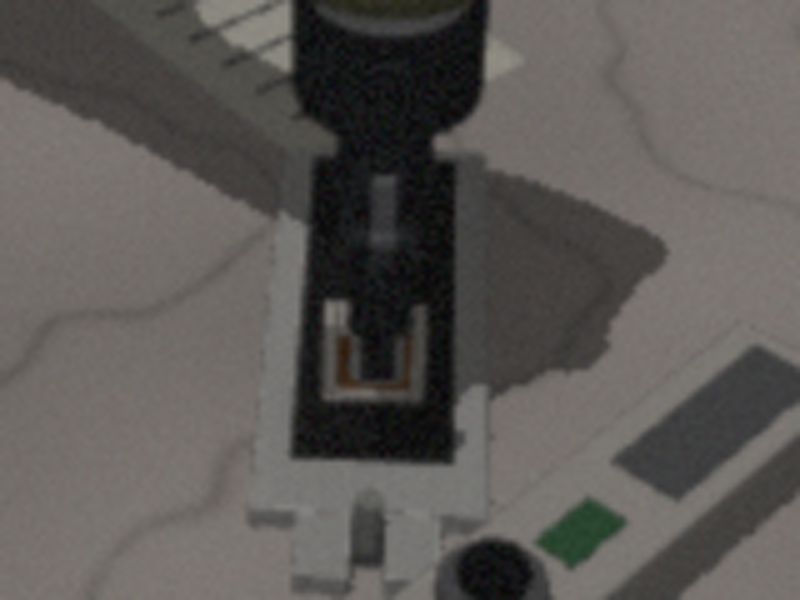

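drive_tool:
  linear:
    - [0,0.8,0]
    - [0,0,1.0]
    - [0,0,0.7]
    - [0,0,0.3]
    - [0,0,0.3]
  roll: [0,0,0,0,0]

```text
clock: 10.82
position: [517.0, 86.1, 18.0]
ee_rot: [[-0.847, -0.0, 0.532], [-0.532, -0.0, -0.847], [0.0, -1.0, 0.0]]
ft_force: [0.0, -0.6, 0.1]
grip_width: 0.649
```

drive_tool:
  linear:
    - [0,0,0.3]
    - [0,0,0.3]
    - [0,0,0.3]
    - [0,0,0.2]
    - [0,0,0]
  roll: [0,0,0,0,0]

```text
clock: 11.23
position: [522.7, 77.5, 18.2]
ee_rot: [[-0.847, 0.0, 0.532], [-0.532, -0.0, -0.847], [-0.0, -1.0, 0.0]]
ft_force: [0.1, 0.0, -0.8]
grip_width: 0.653
```

```bash
python3 -c "
from h import *
st();save('f2','scene',(280,150,440,270),5)"
```

```text
t 11.23 p [522.7  77.5  52.2] z [ 0.532 -0.847  0.   ] x [-0.847 -0.532 -0.   ] j7 -1.05 F [ 0.1  0.  -0.8] g 0.653
```

View pics/f2.png

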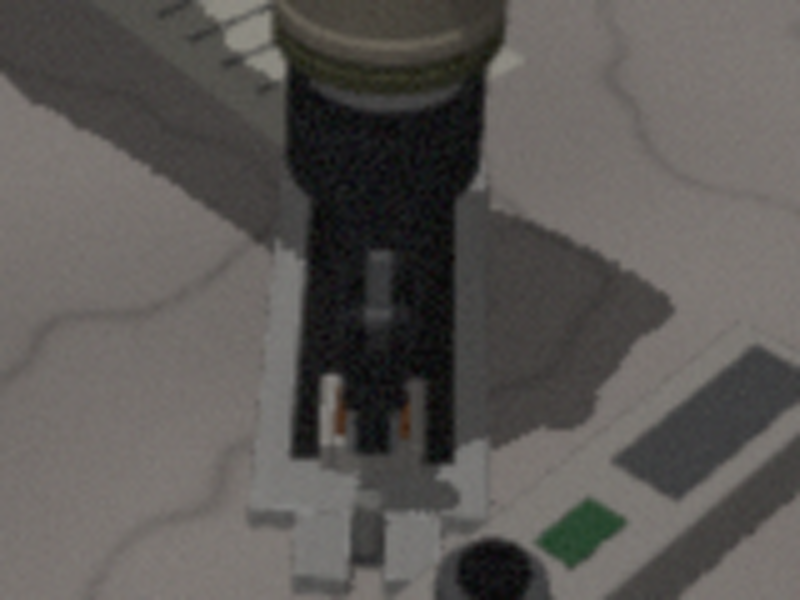

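The cell at crop (370,420) seems to have tipped flat. I'll lift and look from both cameras on the way to cell A.

drive_tool:
  linear:
    - [0,-2,0]
    - [0,-3,0]
    - [0,-3,0]
    - [0,0,0]
  roll: [0,0,0,0]

```text
clock: 11.62
position: [525.4, 78.5, 103.3]
ee_rot: [[-0.846, 0.007, 0.532], [-0.532, 0.003, -0.846], [-0.007, -1.0, 0.001]]
ft_force: [0.5, -0.2, -0.4]
grip_width: 0.651
```

```bash
python3 -c "
from h import *
plan((597.5,-158,120),14.7)"
```

```text
t 11.62 p [525.4  78.5 137.3] z [ 0.532 -0.846  0.001] x [-0.846 -0.532 -0.007] j7 -1.12 F [ 0.5 -0.2 -0.4] g 0.651
[[0.59, 0.16, 2.17], [0.84, 0.16, 2.09], [1.07, 0.16, 1.98], [1.29, 0.16, 1.84], [1.49, 0.16, 1.68]] [np.float64(-0.1151), np.float64(-0.1151), np.float64(-0.1151), np.float64(-0.1151), np.float64(-0.1151)]
[[1.68, 0.16, 1.5], [1.84, 0.16, 1.3], [1.97, 0.16, 1.08], [2.08, 0.16, 0.84], [2.17, 0.16, 0.6]] [np.float64(-0.1151), np.float64(-0.1151), np.float64(-0.1151), np.float64(-0.1151), np.float64(-0.1151)]
[[2.22, 0.16, 0.35]] [np.float64(-0.1151)]
```

drive_tool:
  linear:
    - [0.6,0,2.2]
    - [0.8,0,2.1]
    - [1.1,0,2.0]
    - [1.3,0,1.8]
    - [1.5,0,1.7]
  roll: [-0.115,-0.115,-0.115,-0.115,-0.115]

```text
clock: 12.03
position: [555.5, -30.8, 98.0]
ee_rot: [[-0.415, 0.0, 0.91], [-0.91, 0.0, -0.415], [-0.0, -1.0, -0.0]]
ft_force: [-0.1, -0.0, 0.7]
grip_width: 0.652
```

drive_tool:
  linear:
    - [1.7,0,1.5]
    - [1.8,0,1.3]
    - [2.0,0,1.1]
    - [2.1,0,0.8]
    - [2.2,0,0.6]
  roll: [-0.115,-0.115,-0.115,-0.115,-0.115]

```text
clock: 12.45
position: [588.1, -139.0, 97.8]
ee_rot: [[0.147, -0.0, 0.989], [-0.989, 0.0, 0.147], [-0.0, -1.0, -0.0]]
ft_force: [-0.0, 0.4, 0.3]
grip_width: 0.649
```

drive_tool:
  linear:
    - [2.2,0,0.4]
    - [0,0,0]
    - [0,0,0]
  roll: [-0.115,0,0]
  jaw: 0.3

```text
clock: 12.7
position: [594.7, -160.8, 97.7]
ee_rot: [[0.25, -0.0, 0.968], [-0.968, -0.0, 0.25], [0.0, -1.0, -0.0]]
ft_force: [-0.4, 0.3, -0.4]
grip_width: 0.7
```

```bash
python3 -c "
from h import *
plan((597.5,-158,30),14.7,2);save('g1','scene',(200,180,400,330),4);save('g2','top',(165,175,325,295),5)"
```

```text
t 12.7 p [ 594.7 -160.8  131.7] z [ 0.968  0.25  -0.   ] x [ 0.25  -0.968  0.   ] j7 0.6 F [-0.4  0.3 -0.4] g 0.7
[[-0.03, 1.7, 0.06], [-0.03, 1.7, 0.06], [-0.03, 1.7, 0.06], [-0.03, 1.7, 0.06], [-0.03, 1.7, 0.06]] [np.float64(-0.0006), np.float64(-0.0006), np.float64(-0.0006), np.float64(-0.0006), np.float64(-0.0006)]
[[-0.03, 1.7, 0.06]] [np.float64(-0.0006)]
```

View pics/g1.png

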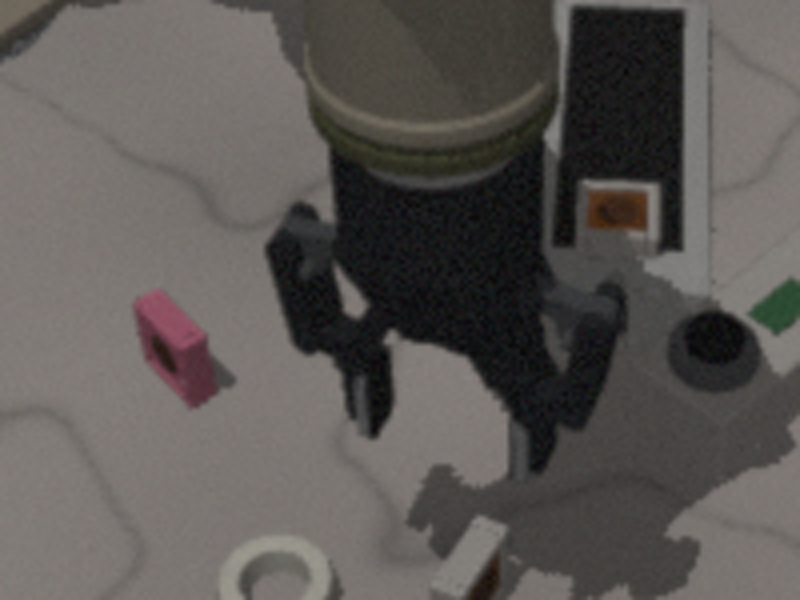

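View pics/g2.png

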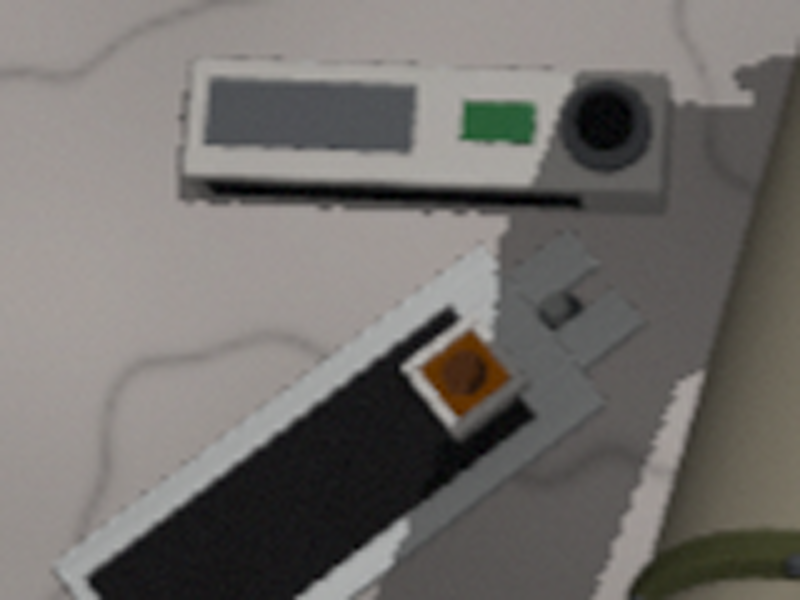

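Cell C lies flat on the board near the pin end, and cell A is unchanged at scene (318,320). I'll descend on A.

drive_tool:
  linear:
    - [-0.2,2.5,0.3]
    - [0,2.5,0]
    - [0,2.4,0]
    - [0,1.8,0]
    - [0,1.0,0]
  roll: [0,0,0,0,0]

```text
clock: 13.22
position: [596.1, -154.7, -6.3]
ee_rot: [[0.254, -0.003, 0.967], [-0.967, 0.001, 0.254], [-0.002, -1.0, -0.003]]
ft_force: [-0.4, 0.3, 0.7]
grip_width: 0.702
```

drive_tool:
  linear:
    - [0,0,0]
    - [0,0,0]
  roll: [0,0]

```text
clock: 13.38
position: [597.5, -156.1, -3.6]
ee_rot: [[0.254, -0.0, 0.967], [-0.967, 0.0, 0.254], [-0.0, -1.0, 0.0]]
ft_force: [0.5, 0.5, 0.3]
grip_width: 0.702
```

drive_tool:
  linear:
    - [0,0,0]
    - [0,0,0]
    - [0,0,0]
    - [0,0,0]
    - [0,0,0]
  roll: [0,0,0,0,0]
  jaw: 1

```text
clock: 13.8
position: [598.0, -157.0, -2.9]
ee_rot: [[0.253, 0.002, 0.967], [-0.967, 0.0, 0.253], [0.0, -1.0, 0.002]]
ft_force: [-1.5, -0.3, 6.4]
grip_width: 0.182
```

```bash
python3 -c "
from h import *
st()
c=w('top',(165+463/5,175+382/5),28)[:2]-PIN
print('cell on board s,y',c@[np.cos(TH),np.sin(TH)],c@[-np.sin(TH),np.cos(TH)])
f=lambda x,y:(165+x/5,175+y/5)
for q in [(60,570),(485,245),(603,403)]:print(w('top',f(*q),12))
"
```

```text
t 13.8 p [ 598.  -157.    31.1] z [0.967 0.253 0.002] x [ 0.253 -0.967  0.   ] j7 0.64 F [-1.5 -0.3  6.4] g 0.182
cell on board s,y 58.58470355067068 4.112976185262328
[449.42343676 280.10318363  12.        ]
[584.34618651  66.62964084  12.        ]
[500.21503236  17.42334303  12.        ]
```

drive_tool:
  linear:
    - [0,-2,0]
    - [0,-3,0]
    - [0,-3,0]
    - [0,-2,0]
    - [0,0,0]
  roll: [0,0,0,0,0]

```text
clock: 14.22
position: [599.9, -157.7, 101.1]
ee_rot: [[0.253, 0.007, 0.967], [-0.968, -0.001, 0.253], [0.003, -1.0, 0.007]]
ft_force: [0.2, 0.0, -0.1]
grip_width: 0.179
```

```bash
python3 -c "
from h import *
print(bd(143));plan((*bd(143),115),-57.9)"
```

```text
[473.21000313 155.13843476]
t 14.22 p [ 599.9 -157.7  135.1] z [0.967 0.253 0.007] x [ 0.253 -0.968  0.003] j7 0.59 F [ 0.2  0.  -0.1] g 0.179
[[-3.04, 0.18, -0.39], [-2.98, 0.18, -0.74], [-2.87, 0.18, -1.08], [-2.73, 0.18, -1.4], [-2.55, 0.18, -1.71]] [np.float64(0.1151), np.float64(0.1151), np.float64(0.1151), np.float64(0.1151), np.float64(0.1151)]
[[-2.34, 0.18, -1.99], [-2.09, 0.18, -2.24], [-1.82, 0.18, -2.47], [-1.53, 0.18, -2.66], [-1.21, 0.18, -2.82]] [np.float64(0.1151), np.float64(0.1151), np.float64(0.1151), np.float64(0.1151), np.float64(0.1151)]
[[-0.88, 0.18, -2.94]] [np.float64(0.1151)]
```

drive_tool:
  linear:
    - [-3.0,0,-0.4]
    - [-3.0,0,-0.7]
    - [-2.9,0,-1.1]
    - [-2.7,0,-1.4]
    - [-2.6,0,-1.7]
  roll: [0.115,0.115,0.115,0.115,0.115]

```text
clock: 14.63
position: [539.0, -13.3, 95.7]
ee_rot: [[-0.319, -0.0, 0.948], [-0.948, 0.0, -0.319], [-0.0, -1.0, -0.0]]
ft_force: [0.3, 0.7, 0.2]
grip_width: 0.179
```

drive_tool:
  linear:
    - [-2.3,0,-2.0]
    - [-2.1,0,-2.2]
    - [-1.8,0,-2.5]
    - [-1.5,0,-2.7]
    - [-1.2,0,-2.8]
  roll: [0.115,0.115,0.115,0.115,0.115]

```text
clock: 15.05
position: [480.7, 128.1, 95.8]
ee_rot: [[-0.783, -0.0, 0.622], [-0.622, 0.0, -0.783], [0.0, -1.0, -0.0]]
ft_force: [0.7, 0.2, -1.0]
grip_width: 0.181
```

drive_tool:
  linear:
    - [-0.9,0,-2.9]
    - [0,0,0]
    - [0,0,0]
  roll: [0.115,0,0]

```text
clock: 15.3
position: [469.7, 156.7, 95.8]
ee_rot: [[-0.844, -0.0, 0.537], [-0.537, 0.0, -0.844], [0.0, -1.0, -0.0]]
ft_force: [0.1, -1.0, -0.8]
grip_width: 0.186
```

```bash
python3 -c "
from h import *
plan((*bd(143),52),-57.9,2);save('i1','scene',(280,130,440,250),5);save('i2','scene',(180,220,420,400),3)"
```

```text
t 15.3 p [469.7 156.7 129.8] z [ 0.537 -0.844 -0.   ] x [-0.844 -0.537  0.   ] j7 -1.34 F [ 0.1 -1.  -0.8] g 0.186
[[-0.05, 1.95, 0.08], [-0.05, 1.95, 0.08], [-0.05, 1.95, 0.08], [-0.05, 1.95, 0.08]] [np.float64(0.0016), np.float64(0.0016), np.float64(0.0016), np.float64(0.0016)]
```

View pics/i1.png

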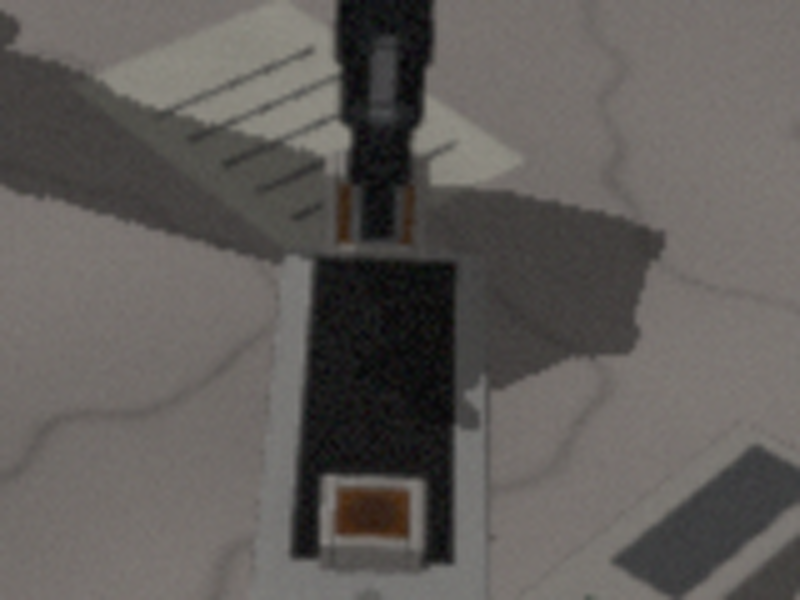

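View pics/i2.png

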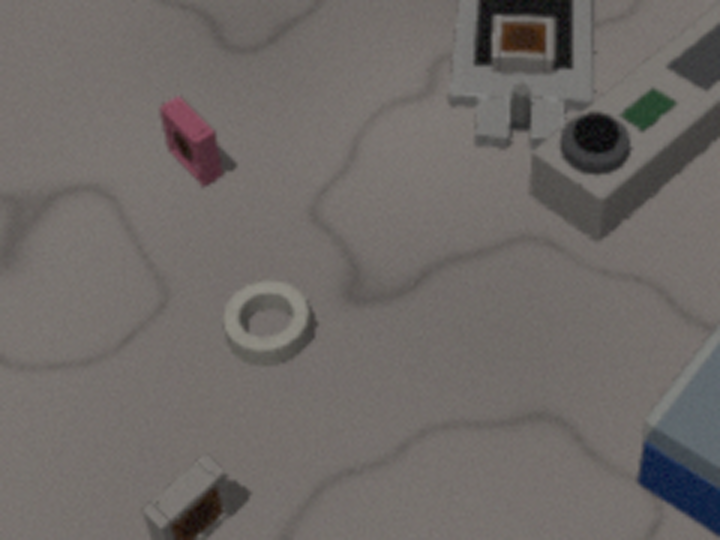

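drive_tool:
  linear:
    - [-0.2,2.2,0.3]
    - [0,2.2,0]
    - [0,2.0,0]
    - [0,1.3,0]
    - [0,0.5,0]
  roll: [0.006,0,0,0,0]

```text
clock: 15.82
position: [473.2, 151.5, 12.1]
ee_rot: [[-0.85, -0.002, 0.527], [-0.527, -0.002, -0.85], [0.003, -1.0, 0.0]]
ft_force: [-0.3, 0.1, -0.8]
grip_width: 0.18
```

drive_tool:
  linear:
    - [0,0.1,0]
    - [0,0,0]
    - [0,0,0]
  roll: [0,0,0]

```text
clock: 16.07
position: [474.6, 153.4, 14.0]
ee_rot: [[-0.849, 0.001, 0.528], [-0.528, 0.001, -0.849], [-0.001, -1.0, 0.0]]
ft_force: [0.3, 0.9, -0.2]
grip_width: 0.184
```

drive_tool:
  linear:
    - [0,0.1,0]
    - [0,0,0]
  roll: [0,0]

```text
clock: 16.23
position: [474.3, 153.9, 12.7]
ee_rot: [[-0.849, 0.001, 0.528], [-0.528, 0.001, -0.849], [-0.001, -1.0, -0.0]]
ft_force: [-0.2, -0.8, -1.7]
grip_width: 0.183
```

drive_tool:
  linear:
    - [0,0.1,0]
    - [0,0,0]
  roll: [0,0]

```text
clock: 16.4
position: [473.9, 153.8, 11.2]
ee_rot: [[-0.849, 0.0, 0.528], [-0.528, 0.0, -0.849], [-0.0, -1.0, -0.0]]
ft_force: [0.6, -0.7, 0.1]
grip_width: 0.184
```

drive_tool:
  linear:
    - [0,0.1,0]
    - [0,0,0]
  roll: [0,0]

```text
clock: 16.57
position: [473.8, 153.7, 10.0]
ee_rot: [[-0.849, -0.0, 0.529], [-0.529, 0.0, -0.849], [-0.0, -1.0, -0.0]]
ft_force: [-0.5, -0.2, -0.6]
grip_width: 0.182
```

drive_tool:
  linear:
    - [0,0.1,0]
    - [0,0,0]
  roll: [0,0]

```text
clock: 16.73
position: [474.0, 153.7, 9.1]
ee_rot: [[-0.849, 0.0, 0.528], [-0.528, 0.0, -0.849], [-0.0, -1.0, -0.0]]
ft_force: [-0.2, 0.1, -0.3]
grip_width: 0.182
```

drive_tool:
  linear:
    - [0,0.1,0]
    - [0,0,0]
  roll: [0,0]

```text
clock: 16.9
position: [474.0, 153.7, 9.0]
ee_rot: [[-0.849, -0.0, 0.528], [-0.528, 0.001, -0.849], [0.0, -1.0, -0.001]]
ft_force: [-6.5, -2.2, 16.1]
grip_width: 0.182
```

drive_tool:
  linear:
    - [0,-0.1,0]
    - [0,0,0]
    - [0,0,0]
    - [0,0,0]
    - [0,0,0]
  roll: [0,0,0,0,0]
  jaw: 0.35

```text
clock: 17.32
position: [473.8, 153.6, 9.0]
ee_rot: [[-0.849, -0.0, 0.528], [-0.528, -0.0, -0.849], [0.0, -1.0, -0.0]]
ft_force: [0.5, -0.9, -0.0]
grip_width: 0.652
```

drive_tool:
  linear:
    - [0,-0.9,0]
    - [0,0,0]
    - [0,0,1.0]
    - [0,0,0.7]
    - [0,0,0.3]
  roll: [0,0,0,0,0]

```text
clock: 17.73
position: [485.3, 135.1, 18.2]
ee_rot: [[-0.85, 0.001, 0.527], [-0.527, -0.0, -0.85], [-0.0, -1.0, 0.001]]
ft_force: [-0.5, 0.1, -0.6]
grip_width: 0.651
```

drive_tool:
  linear:
    - [0,0,0.3]
    - [0,0,0.3]
    - [0,0,0.3]
    - [0,0,0.3]
    - [0,0,0.2]
  roll: [0,0,0,0,0]

```text
clock: 18.15
position: [492.0, 124.5, 18.0]
ee_rot: [[-0.849, -0.0, 0.528], [-0.528, -0.0, -0.849], [0.0, -1.0, 0.0]]
ft_force: [-0.0, -0.2, -0.2]
grip_width: 0.651
```

drive_tool:
  linear:
    - [0,0,0]
    - [0,-2,0]
    - [0,-3,0]
    - [0,-3,0]
    - [0,0,0]
  roll: [0,0,0,0,0]

```text
clock: 18.57
position: [494.7, 125.7, 103.2]
ee_rot: [[-0.849, 0.007, 0.528], [-0.528, 0.004, -0.849], [-0.007, -1.0, 0.001]]
ft_force: [0.3, 1.0, 0.5]
grip_width: 0.651
```

```bash
python3 -c "
from h import *
plan((577,-325,130),-8.2);save('j1','scene',(280,130,440,250),5)"
```

```text
t 18.57 p [494.7 125.7 137.2] z [ 0.528 -0.849  0.001] x [-0.849 -0.528 -0.007] j7 -1.26 F [0.3 1.  0.5] g 0.651
[[1.4, 0.06, 3.55], [1.65, 0.06, 3.44], [1.9, 0.06, 3.31], [2.14, 0.06, 3.16], [2.36, 0.06, 3.0]] [np.float64(-0.0726), np.float64(-0.0726), np.float64(-0.0726), np.float64(-0.0726), np.float64(-0.0726)]
[[2.57, 0.06, 2.82], [2.77, 0.06, 2.63], [2.95, 0.06, 2.42], [3.12, 0.06, 2.2], [3.27, 0.06, 1.97]] [np.float64(-0.0726), np.float64(-0.0726), np.float64(-0.0726), np.float64(-0.0726), np.float64(-0.0726)]
[[3.41, 0.06, 1.73], [3.52, 0.06, 1.47]] [np.float64(-0.0726), np.float64(-0.0726)]
```

View pics/j1.png

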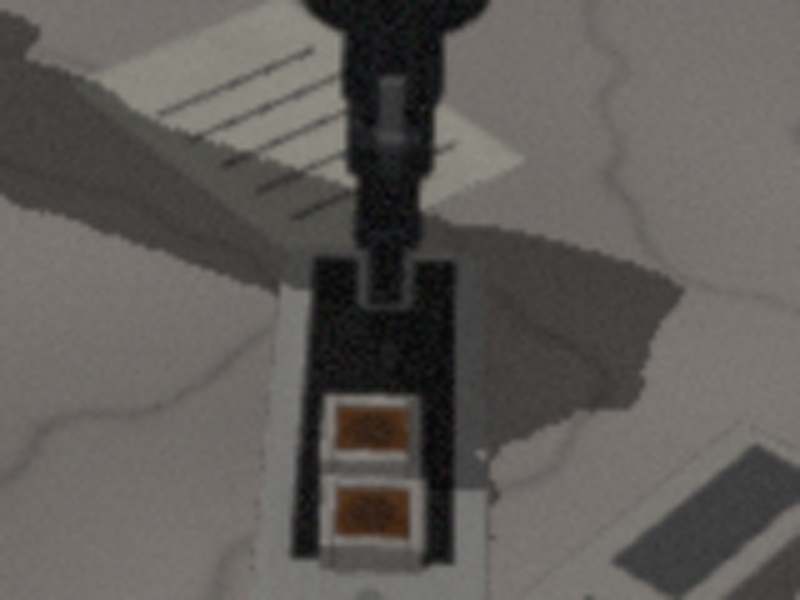

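Both cells lie flat on the board at crop (370,515) and (370,430), clear of each other. Next is cell B.

drive_tool:
  linear:
    - [1.4,0,3.5]
    - [1.7,0,3.4]
    - [1.9,0,3.3]
    - [2.1,0,3.2]
    - [2.4,0,3.0]
  roll: [-0.073,-0.073,-0.073,-0.073,-0.073]
  jaw: 0.3

```text
clock: 19.03
position: [525.3, -64.1, 97.3]
ee_rot: [[-0.601, -0.001, 0.799], [-0.799, 0.0, -0.601], [0.0, -1.0, -0.001]]
ft_force: [0.4, -0.2, -0.3]
grip_width: 0.699
```

drive_tool:
  linear:
    - [2.6,0,2.8]
    - [2.8,0,2.6]
    - [3.0,0,2.4]
    - [3.1,0,2.2]
    - [3.3,0,2.0]
  roll: [-0.073,-0.073,-0.073,-0.073,-0.073]

```text
clock: 19.45
position: [559.3, -252.4, 96.9]
ee_rot: [[-0.276, -0.001, 0.961], [-0.961, 0.001, -0.276], [-0.0, -1.0, -0.001]]
ft_force: [0.3, -0.8, 0.1]
grip_width: 0.704
```

drive_tool:
  linear:
    - [3.4,0,1.7]
    - [3.5,0,1.5]
    - [0,0,0]
    - [0,0,0]
    - [0,0,0]
  roll: [-0.073,-0.073,0,0,0]

```text
clock: 19.87
position: [573.3, -325.2, 96.8]
ee_rot: [[-0.138, -0.001, 0.99], [-0.99, 0.001, -0.138], [-0.001, -1.0, -0.002]]
ft_force: [0.3, 0.9, 0.7]
grip_width: 0.698
```

```bash
python3 -c "
from h import *
plan((577,-325,30),-8.2,2.5);save('k1','scene',(160,270,400,450),3.3)
a=snapshot('top');cv2.imwrite('pics/k2.png',a)"
```

```text
t 19.87 p [ 573.3 -325.2  130.8] z [ 0.99  -0.138 -0.002] x [-0.138 -0.99  -0.001] j7 0.52 F [0.3 0.9 0.7] g 0.698
[[-0.01, 2.02, 0.07], [-0.01, 2.02, 0.07], [-0.01, 2.02, 0.07], [-0.01, 2.02, 0.07], [-0.01, 2.02, 0.07]] [np.float64(0.0009), np.float64(0.0009), np.float64(0.0009), np.float64(0.0009), np.float64(0.0009)]
```

View pics/k1.png

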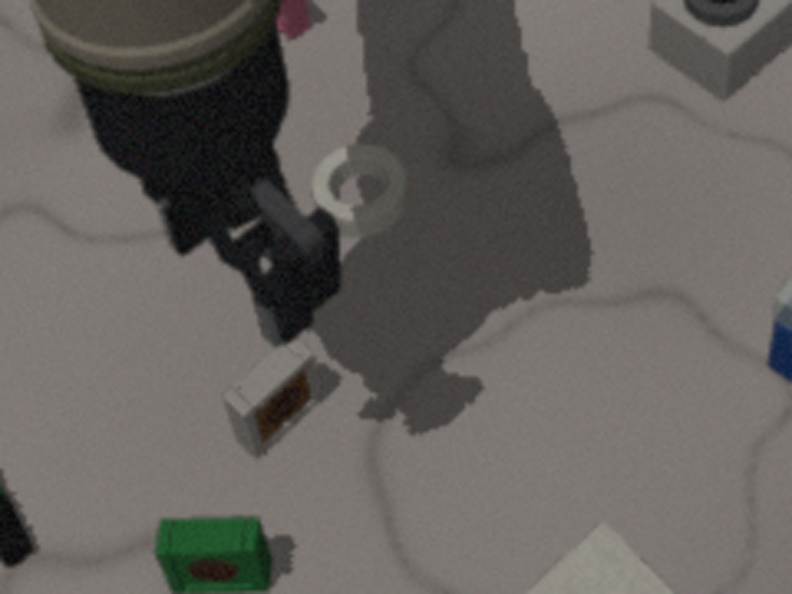

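View pics/k2.png

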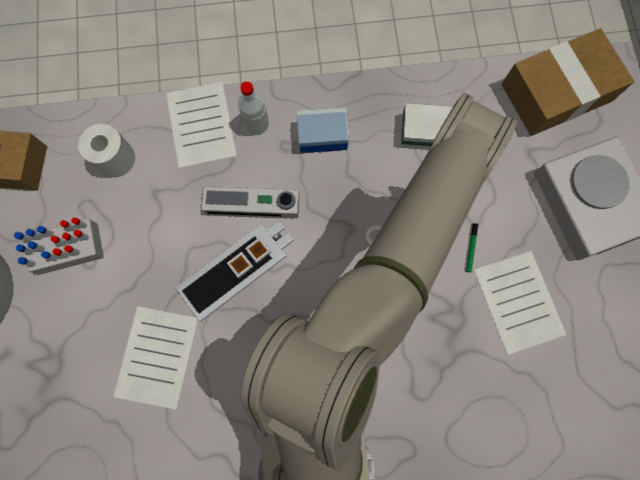

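drive_tool:
  linear:
    - [0,2.5,0.3]
    - [0,2.5,0]
    - [0,2.4,0]
    - [0,1.7,0]
    - [0,1.0,0]
  roll: [0.004,0,0,0,0]

```text
clock: 20.38
position: [576.1, -323.7, -5.3]
ee_rot: [[-0.14, -0.002, 0.99], [-0.99, 0.002, -0.14], [-0.002, -1.0, -0.003]]
ft_force: [0.4, -0.3, 0.3]
grip_width: 0.701
```

drive_tool:
  linear:
    - [0,0,0]
    - [0,0,0]
  roll: [0,0]

```text
clock: 20.55
position: [577.0, -325.5, -2.5]
ee_rot: [[-0.141, 0.0, 0.99], [-0.99, 0.0, -0.141], [-0.0, -1.0, 0.0]]
ft_force: [-0.6, 0.4, 1.2]
grip_width: 0.703
```

drive_tool:
  linear:
    - [0,0,0]
    - [0,0,0]
    - [0,0,0]
    - [0,0,0]
    - [0,0,0]
  roll: [0,0,0,0,0]
  jaw: 1

```text
clock: 20.97
position: [577.3, -326.6, -1.9]
ee_rot: [[-0.142, 0.001, 0.99], [-0.99, -0.0, -0.142], [0.0, -1.0, 0.002]]
ft_force: [-0.6, -0.1, 6.2]
grip_width: 0.18
```

drive_tool:
  linear:
    - [0,-2,0]
    - [0,-3,0]
    - [0,-3,0]
    - [0,-2,0]
    - [0,0,0]
  roll: [0,0,0,0,0]

```text
clock: 21.38
position: [578.7, -327.8, 102.3]
ee_rot: [[-0.142, 0.007, 0.99], [-0.99, -0.003, -0.142], [0.002, -1.0, 0.007]]
ft_force: [0.1, -1.4, 0.5]
grip_width: 0.18
```

```bash
python3 -c "
from h import *
a=cv2.imread('pics/k2.png')
cv2.imwrite('pics/k3.png',cv2.resize(a[215:325,170:300],None,fx=5,fy=5,interpolation=cv2.INTER_CUBIC))
print(bd(200));plan((*bd(200),130),-57.9)"
```

```text
[442.9202841  203.42438428]
t 21.38 p [ 578.7 -327.8  136.3] z [ 0.99  -0.142  0.007] x [-0.142 -0.99   0.002] j7 0.52 F [ 0.1 -1.4  0.5] g 0.18
[[-3.62, 0.04, -1.5], [-3.52, 0.04, -1.72], [-3.41, 0.04, -1.94], [-3.28, 0.04, -2.14], [-3.14, 0.04, -2.34]] [np.float64(0.062), np.float64(0.062), np.float64(0.062), np.float64(0.062), np.float64(0.062)]
[[-2.99, 0.04, -2.53], [-2.83, 0.04, -2.71], [-2.65, 0.04, -2.88], [-2.47, 0.04, -3.04], [-2.28, 0.04, -3.19]] [np.float64(0.062), np.float64(0.062), np.float64(0.062), np.float64(0.062), np.float64(0.062)]
[[-2.07, 0.04, -3.32], [-1.86, 0.04, -3.44], [-1.65, 0.04, -3.55], [-1.42, 0.04, -3.65]] [np.float64(0.062), np.float64(0.062), np.float64(0.062), np.float64(0.062)]
```

View pics/k3.png

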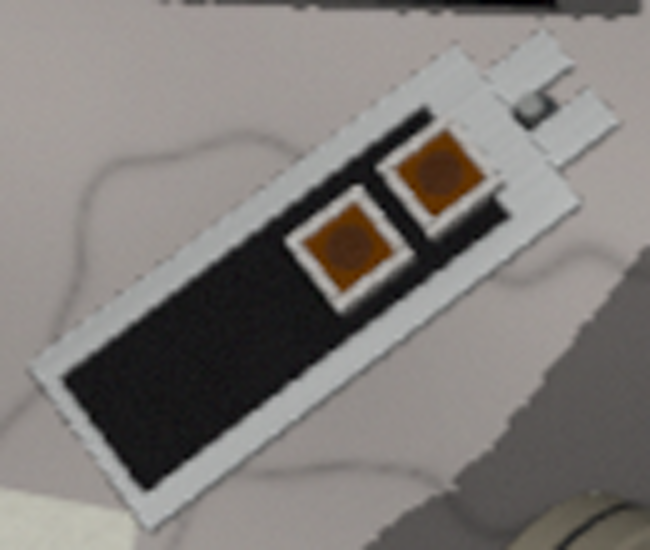

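Two cells lie flat side by side, with a gap of about 10 mm. I'll carry B to s=200.

drive_tool:
  linear:
    - [-3.6,0,-1.5]
    - [-3.5,0,-1.7]
    - [-3.4,0,-1.9]
    - [-3.3,0,-2.1]
    - [-3.1,0,-2.3]
  roll: [0.062,0.062,0.062,0.062,0.062]

```text
clock: 21.8
position: [528.2, -135.7, 96.5]
ee_rot: [[-0.44, -0.001, 0.898], [-0.898, 0.0, -0.44], [-0.0, -1.0, -0.001]]
ft_force: [0.9, 0.9, 0.5]
grip_width: 0.18
```

drive_tool:
  linear:
    - [-3.0,0,-2.5]
    - [-2.8,0,-2.7]
    - [-2.7,0,-2.9]
    - [-2.5,0,-3.0]
    - [-2.3,0,-3.2]
  roll: [0.062,0.062,0.062,0.062,0.062]

```text
clock: 22.22
position: [480.6, 54.3, 96.9]
ee_rot: [[-0.693, 0.0, 0.721], [-0.721, 0.0, -0.693], [-0.0, -1.0, -0.0]]
ft_force: [0.4, 0.2, -0.3]
grip_width: 0.179
```

drive_tool:
  linear:
    - [-2.1,0,-3.3]
    - [-1.9,0,-3.4]
    - [-1.6,0,-3.5]
    - [-1.4,0,-3.6]
    - [0,0,0]
  roll: [0.062,0.062,0.062,0.062,0]

```text
clock: 22.63
position: [440.9, 210.8, 96.8]
ee_rot: [[-0.844, -0.001, 0.536], [-0.536, 0.002, -0.844], [-0.001, -1.0, -0.002]]
ft_force: [-0.4, 1.3, -0.2]
grip_width: 0.184
```

drive_tool:
  linear:
    - [0,0,0]
    - [0,0,0]
  roll: [0,0]

```text
clock: 22.8
position: [443.8, 202.4, 96.8]
ee_rot: [[-0.847, -0.0, 0.532], [-0.532, -0.001, -0.847], [0.001, -1.0, 0.0]]
ft_force: [0.1, -0.9, -0.1]
grip_width: 0.183
```

```bash
python3 -c "
from h import *
plan((*bd(200),46),-57.9,2);save('l1','scene',(280,110,440,230),5)"
```

```text
t 22.8 p [443.8 202.4 130.8] z [ 0.532 -0.847  0.   ] x [-0.847 -0.532  0.001] j7 -1.47 F [ 0.1 -0.9 -0.1] g 0.183
[[0.0, 1.7, -0.03], [0.0, 1.7, -0.03], [0.0, 1.7, -0.03], [0.0, 1.7, -0.03], [0.0, 1.7, -0.03]] [np.float64(0.0002), np.float64(0.0002), np.float64(0.0002), np.float64(0.0002), np.float64(0.0002)]
```

View pics/l1.png

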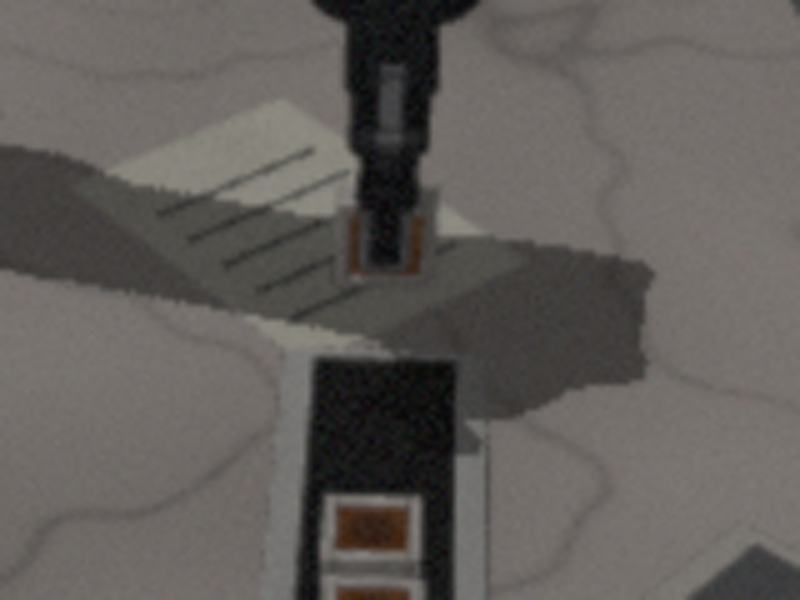

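Good. Lowering to a reading of about 12 first, then in 1 mm steps.

drive_tool:
  linear:
    - [0,2.2,0]
    - [0,2.2,0]
    - [0,2.1,0]
    - [0,1.3,0]
    - [0,0.6,0]
  roll: [0,0,0,0,0]

```text
clock: 23.27
position: [443.3, 200.8, 11.3]
ee_rot: [[-0.848, -0.002, 0.53], [-0.53, -0.002, -0.848], [0.003, -1.0, 0.001]]
ft_force: [-0.3, -0.1, -0.2]
grip_width: 0.183
```

drive_tool:
  linear:
    - [0,0.1,0]
    - [0,0,0]
    - [0,0,0]
  roll: [0,0,0]

```text
clock: 23.52
position: [444.5, 202.9, 13.0]
ee_rot: [[-0.847, 0.001, 0.531], [-0.531, 0.001, -0.847], [-0.001, -1.0, -0.0]]
ft_force: [0.5, 0.2, -1.2]
grip_width: 0.181
```

drive_tool:
  linear:
    - [0,0.1,0]
    - [0,0,0]
  roll: [0,0]

```text
clock: 23.68
position: [444.2, 203.4, 11.7]
ee_rot: [[-0.847, 0.001, 0.532], [-0.532, 0.001, -0.847], [-0.001, -1.0, -0.0]]
ft_force: [-0.6, -0.1, -0.6]
grip_width: 0.179
```

drive_tool:
  linear:
    - [0,0.1,0]
    - [0,0,0]
  roll: [0,0]

```text
clock: 23.85
position: [443.9, 203.2, 10.3]
ee_rot: [[-0.847, 0.0, 0.532], [-0.532, 0.0, -0.847], [-0.001, -1.0, -0.0]]
ft_force: [0.2, 0.2, -0.9]
grip_width: 0.182
```

drive_tool:
  linear:
    - [0,0.1,0]
    - [0,0,0]
  roll: [0,0]

```text
clock: 24.02
position: [443.9, 203.3, 10.0]
ee_rot: [[-0.847, -0.0, 0.532], [-0.532, 0.001, -0.847], [-0.0, -1.0, -0.001]]
ft_force: [-4.6, -2.7, 13.7]
grip_width: 0.183
```

drive_tool:
  linear:
    - [0,0.05,0]
    - [0,0,0]
  roll: [0,0]

```text
clock: 24.18
position: [444.0, 203.3, 9.9]
ee_rot: [[-0.847, -0.0, 0.532], [-0.532, 0.001, -0.847], [-0.0, -1.0, -0.001]]
ft_force: [-7.6, -3.4, 22.1]
grip_width: 0.174
```

Touching. Release and tip.

drive_tool:
  linear:
    - [0,-0.1,0]
    - [0,0,0]
    - [0,0,0]
    - [0,0,0]
    - [0,0,0]
  roll: [0,0,0,0,0]
  jaw: 0.35

```text
clock: 24.6
position: [443.7, 203.1, 9.4]
ee_rot: [[-0.847, -0.0, 0.532], [-0.532, -0.0, -0.847], [0.0, -1.0, -0.0]]
ft_force: [-0.2, 0.2, 0.2]
grip_width: 0.65
```

drive_tool:
  linear:
    - [0,-0.8,0]
    - [0,0,0]
    - [0,0,1.0]
    - [0,0,0.7]
    - [0,0,0.3]
  roll: [0,0,0,0,0]

```text
clock: 25.02
position: [455.3, 184.6, 17.7]
ee_rot: [[-0.848, 0.0, 0.53], [-0.53, -0.0, -0.848], [-0.0, -1.0, 0.0]]
ft_force: [-1.4, 0.0, 1.1]
grip_width: 0.652
```

drive_tool:
  linear:
    - [0,0,0.3]
    - [0,0,0.3]
    - [0,0,0.3]
    - [0,0,0.3]
    - [0,0,0.2]
  roll: [0,0,0,0,0]

```text
clock: 25.43
position: [462.0, 174.0, 17.6]
ee_rot: [[-0.847, -0.0, 0.532], [-0.532, 0.0, -0.847], [0.0, -1.0, -0.0]]
ft_force: [0.6, -0.4, 0.1]
grip_width: 0.652
```

drive_tool:
  linear:
    - [0,0,0]
    - [0,-2,0]
    - [0,-3,0]
    - [0,-3,0]
    - [0,0,0]
  roll: [0,0,0,0,0]

```text
clock: 25.85
position: [464.6, 175.6, 102.7]
ee_rot: [[-0.847, 0.006, 0.532], [-0.532, 0.004, -0.847], [-0.008, -1.0, -0.0]]
ft_force: [0.7, 0.9, 1.3]
grip_width: 0.651
```

```bash
python3 -c "
from h import *
st();save('m1','scene',(280,130,440,250),5);cv2.imwrite('pics/m2.png',snapshot('top'))"
```

```text
t 25.85 p [464.6 175.6 136.7] z [ 0.532 -0.847 -0.   ] x [-0.847 -0.532 -0.008] j7 -1.39 F [0.7 0.9 1.3] g 0.651
```

View pics/m1.png

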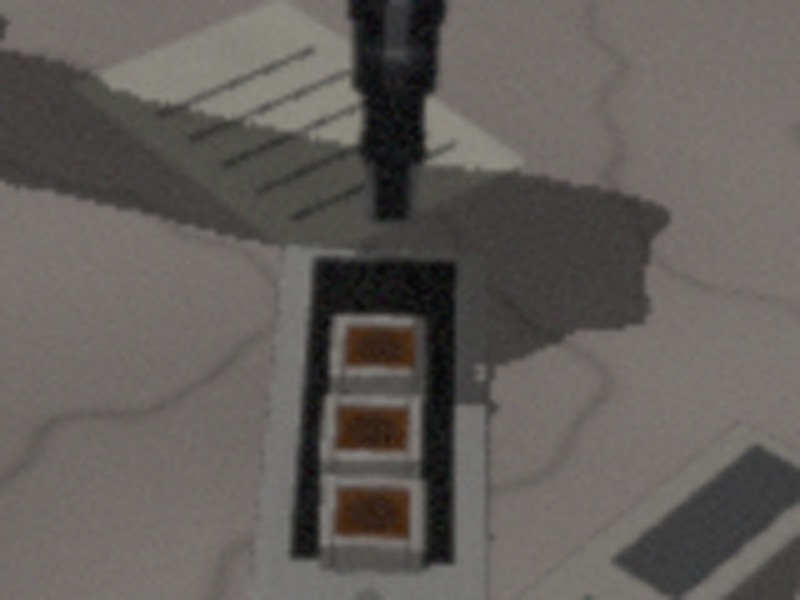

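View pics/m2.png

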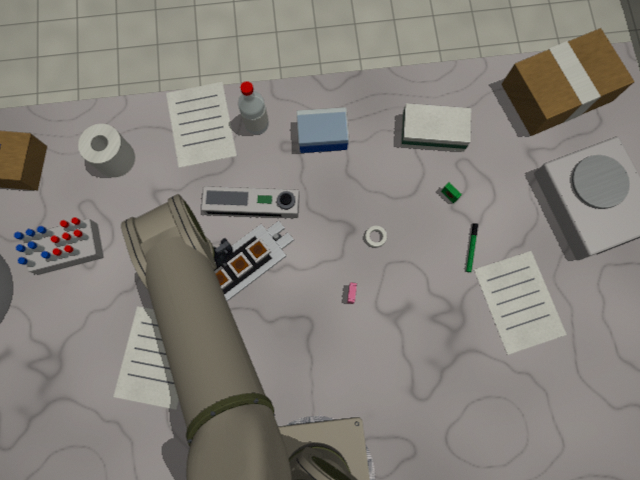

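All three cells lie flat on the board at crop (380,345), (372,430) and (372,515), and no other white cell is on the bench. Next I'll shut the fingers and go to the board's +y side to push it.

drive_tool:
  linear:
    - [0,0,0]
    - [0,0,0]
    - [0,0,0]
  roll: [0,0,0]
  jaw: 1

```text
clock: 26.2
position: [461.2, 174.0, 96.6]
ee_rot: [[-0.847, -0.002, 0.532], [-0.532, -0.001, -0.847], [0.002, -1.0, 0.0]]
ft_force: [0.1, 0.1, 0.4]
grip_width: 0.225
```

```bash
python3 -c "
from h import *
print(bd(165,74));plan((*bd(165,74),90),-57.8)"
```

```text
[398.8322122  134.45162214]
t 26.2 p [461.2 174.  130.6] z [ 0.532 -0.847  0.   ] x [-0.847 -0.532  0.002] j7 -1.39 F [0.1 0.1 0.4] g 0.225
[[2.46, 1.35, 0.01], [2.46, 1.35, 0.01], [2.46, 1.35, 0.01]] [np.float64(-0.0004), np.float64(-0.0004), np.float64(-0.0004)]
```

drive_tool:
  linear:
    - [2.5,0,0]
    - [2.5,0,0]
    - [2.4,0,0]
    - [0,0,0]
    - [0,0,0]
  roll: [0,0,0,0,0]

```text
clock: 26.62
position: [398.4, 134.6, 97.2]
ee_rot: [[-0.847, -0.001, 0.532], [-0.532, 0.0, -0.847], [0.0, -1.0, -0.001]]
ft_force: [0.2, -0.2, -0.4]
grip_width: -0.001
```

```bash
python3 -c "
from h import *
plan((*bd(165,74),35),-57.9)"
```

```text
t 26.62 p [398.4 134.6 131.2] z [ 0.532 -0.847 -0.001] x [-0.847 -0.532  0.   ] j7 -1.45 F [ 0.2 -0.2 -0.4] g -0.001
[[-0.01, 3.21, 0.01], [-0.01, 3.21, 0.01], [-0.01, 3.21, 0.01]] [np.float64(0.0001), np.float64(0.0001), np.float64(0.0001)]
```

drive_tool:
  linear:
    - [0,3,0]
    - [0,3,0]
    - [0,2.5,0]
    - [0,1.2,0]
    - [0,0.4,0]
  roll: [0,0,0,0,0]

```text
clock: 27.03
position: [398.4, 134.4, -5.7]
ee_rot: [[-0.847, -0.003, 0.532], [-0.532, -0.003, -0.847], [0.004, -1.0, 0.001]]
ft_force: [0.7, 0.5, -0.1]
grip_width: 0.0
```

drive_tool:
  linear:
    - [0,0.2,0]
    - [0,0.3,0]
    - [0,0.1,0]
    - [0,0,0]
  roll: [0,0,0,0]

```text
clock: 27.37
position: [399.7, 135.3, -8.9]
ee_rot: [[-0.847, 0.001, 0.532], [-0.532, 0.001, -0.847], [-0.001, -1.0, -0.0]]
ft_force: [0.0, 0.9, 0.8]
grip_width: -0.0
```

```bash
python3 -c "
from h import *
st();save('n1','scene',(280,130,440,250),5)"
```

```text
t 27.37 p [399.7 135.3  25.1] z [ 0.532 -0.847 -0.   ] x [-0.847 -0.532 -0.001] j7 -1.34 F [0.  0.9 0.8] g -0.0
```

View pics/n1.png

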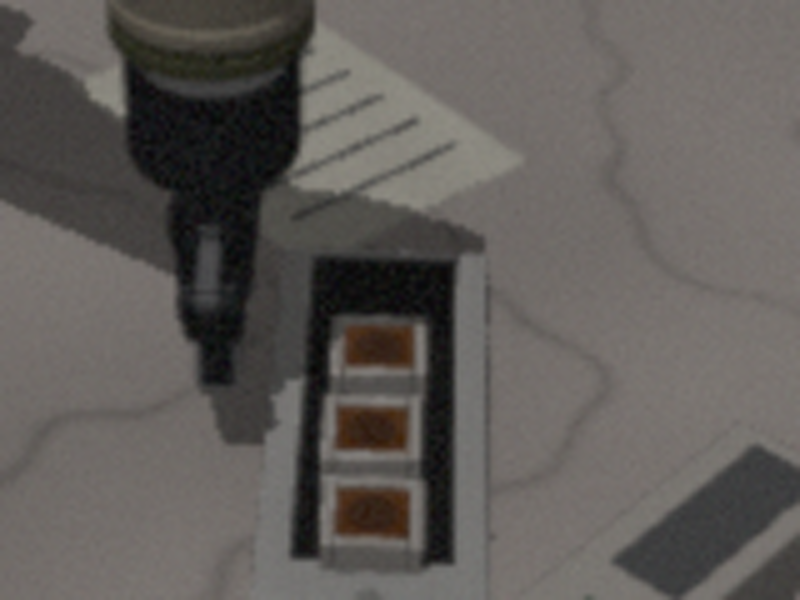

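drive_tool:
  linear:
    - [-0.5,0.1,0]
    - [-0.4,0,0]
    - [-0.3,0,0]
    - [0,0,0]
  roll: [0,0,0,0]

```text
clock: 27.75
position: [410.2, 141.9, -10.2]
ee_rot: [[-0.847, 0.001, 0.532], [-0.532, 0.0, -0.847], [-0.001, -1.0, 0.0]]
ft_force: [0.2, -0.1, -0.5]
grip_width: -0.0
```

drive_tool:
  linear:
    - [-0.4,0,-0.13]
    - [-0.6,0,-0.21]
    - [-0.74,0,-0.26]
    - [-0.74,0,-0.26]
    - [-0.74,0,-0.26]
  roll: [0.022,0.036,0.0445,0.0445,0.0445]

```text
clock: 28.17
position: [430.9, 165.7, -10.9]
ee_rot: [[-0.934, -0.004, 0.357], [-0.357, -0.002, -0.934], [0.004, -1.0, -0.0]]
ft_force: [-7.3, -4.6, 6.4]
grip_width: 0.0
```

```bash
python3 -c "
from h import *
s=st();save('n2','scene',(280,130,440,250),5)"
```

```text
t 28.17 p [430.9 165.7  23.1] z [ 0.357 -0.934 -0.   ] x [-0.934 -0.357  0.004] j7 -1.52 F [-7.3 -4.6  6.4] g 0.0
```

View pics/n2.png

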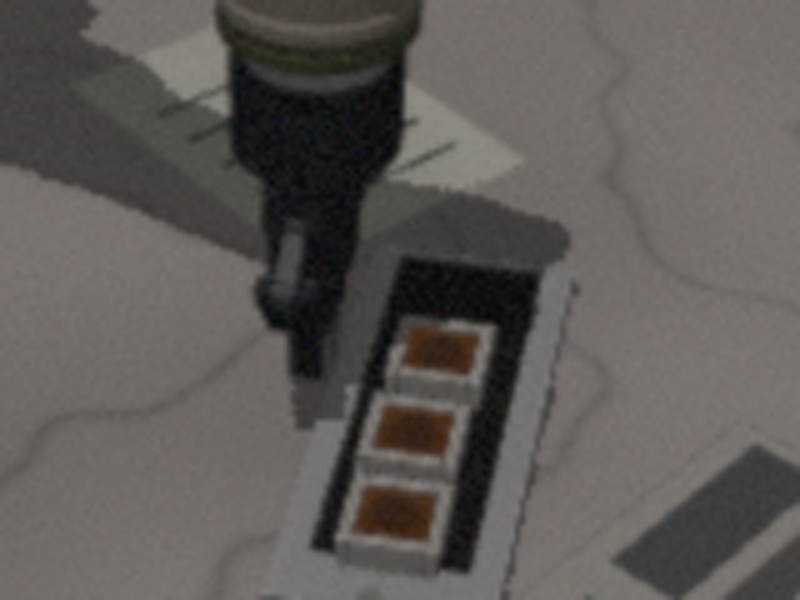

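The board swings well and the cells are staying put. I'll continue.

drive_tool:
  linear:
    - [-0.74,-0.03,-0.26]
    - [-0.74,-0.03,-0.26]
    - [-0.74,0,-0.26]
    - [-0.74,0,-0.26]
    - [-0.74,0,-0.26]
  roll: [0.0445,0.0445,0.0445,0.0445,0.0445]

```text
clock: 28.63
position: [463.3, 188.8, -10.4]
ee_rot: [[-0.99, -0.003, 0.144], [-0.144, -0.001, -0.99], [0.003, -1.0, 0.001]]
ft_force: [-5.2, -0.8, -0.5]
grip_width: -0.001
```

```bash
python3 -c "
from h import *
s=st();save('n3','scene',(280,130,440,250),5)"
```

```text
t 28.63 p [463.3 188.8  23.6] z [ 0.144 -0.99   0.001] x [-0.99  -0.144  0.003] j7 -1.71 F [-5.2 -0.8 -0.5] g -0.001
```

View pics/n3.png

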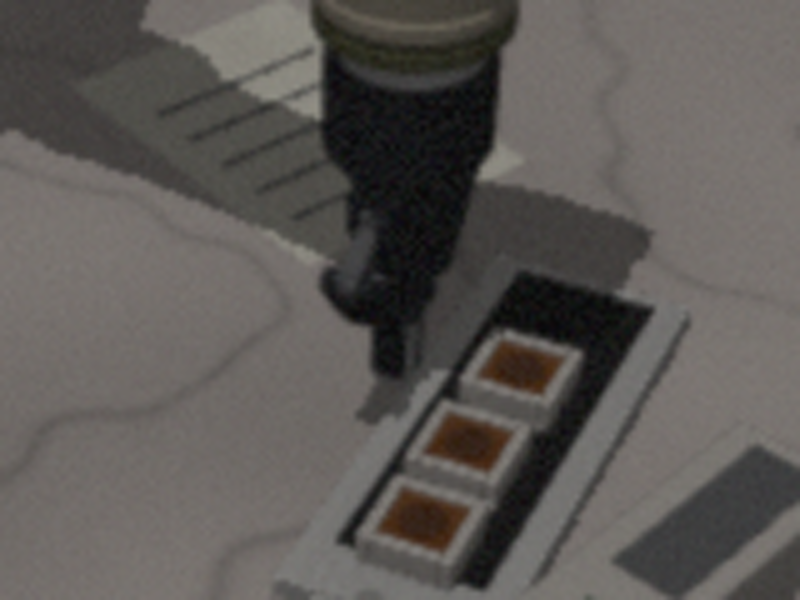

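drive_tool:
  linear:
    - [-0.74,0,-0.26]
    - [-0.74,0,-0.26]
    - [-0.74,0,-0.26]
    - [-0.74,0,-0.26]
    - [-0.5,0,-0.17]
  roll: [0.0445,0.0445,0.0445,0.0445,0.03]

```text
clock: 29.1
position: [497.6, 203.4, -10.2]
ee_rot: [[-0.998, -0.002, -0.062], [0.062, -0.0, -0.998], [0.002, -1.0, 0.0]]
ft_force: [-4.0, 0.5, -1.9]
grip_width: -0.001
```

```bash
python3 -c "
from h import *
s=st();save('n4','scene',(280,130,440,250),5)"
```

```text
t 29.1 p [497.6 203.4  23.8] z [-0.062 -0.998  0.   ] x [-0.998  0.062  0.002] j7 -1.87 F [-4.   0.5 -1.9] g -0.001
```

View pics/n4.png

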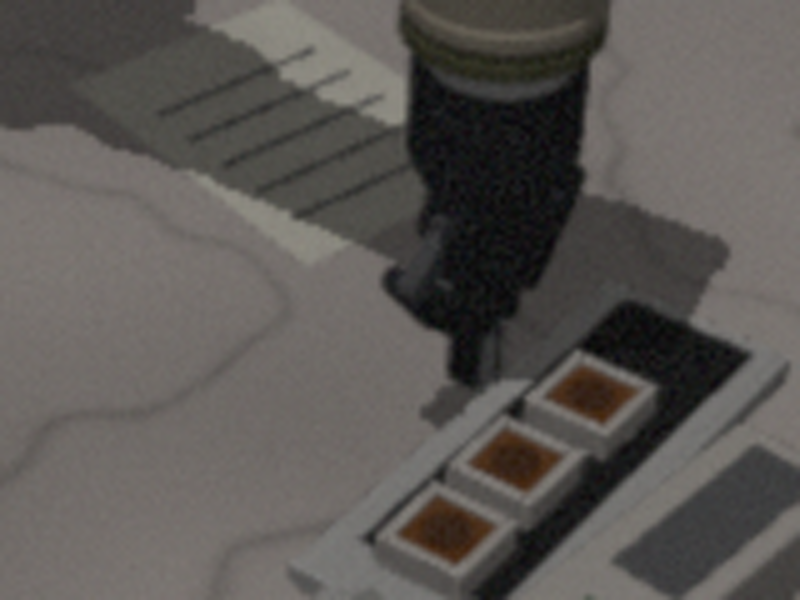

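drive_tool:
  linear:
    - [-0.5,0,-0.17]
    - [-0.4,0,-0.13]
    - [0,0,0]
  roll: [0.03,0.022,0]

```text
clock: 29.4
position: [507.4, 205.7, -9.9]
ee_rot: [[-0.994, -0.0, -0.113], [0.113, 0.0, -0.994], [0.0, -1.0, -0.0]]
ft_force: [-1.9, 0.4, -0.5]
grip_width: 0.001
```

drive_tool:
  linear:
    - [-0.2,0,-0.05]
    - [-0.2,0,-0.05]
    - [0,0,0]
  roll: [0.012,0.012,0]

```text
clock: 29.65
position: [511.0, 206.3, -9.9]
ee_rot: [[-0.991, -0.001, -0.136], [0.136, 0.0, -0.991], [0.001, -1.0, -0.0]]
ft_force: [-3.2, 2.0, -0.6]
grip_width: -0.001
```

```bash
python3 -c "
from h import *
s=st();save('n5','scene',(300,150,460,270),5);cv2.imwrite('pics/n5t.png',cv2.resize(snapshot('top')[175:305,150:320],None,fx=4.5,fy=4.5,interpolation=cv2.INTER_CUBIC))"
```

```text
t 29.65 p [511.  206.3  24.1] z [-0.136 -0.991 -0.   ] x [-0.991  0.136  0.001] j7 -1.93 F [-3.2  2.  -0.6] g -0.001
```

View pics/n5.png

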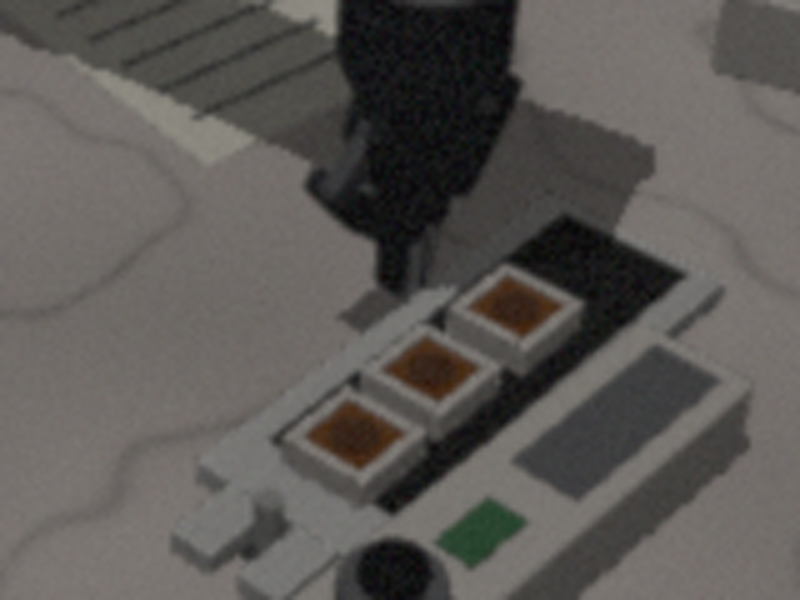

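View pics/n5t.png

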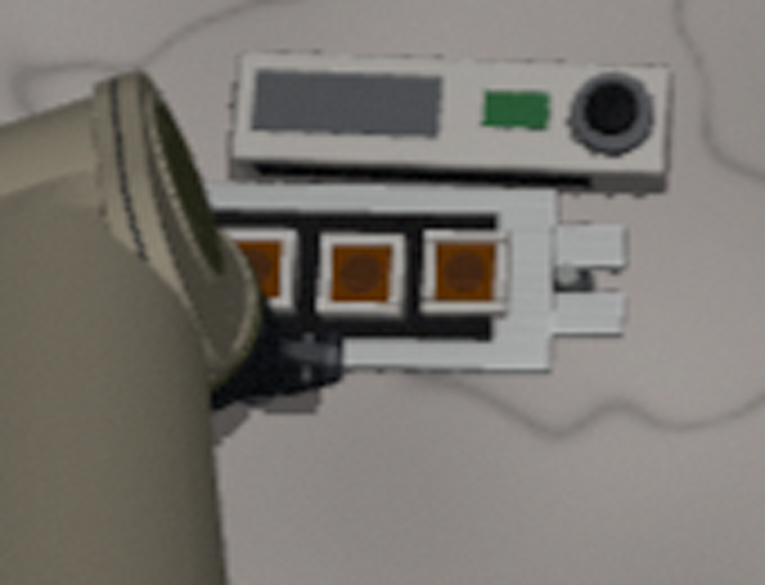

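drive_tool:
  linear:
    - [-0.2,0,-0.05]
    - [-0.2,0,-0.05]
    - [0,0,0]
  roll: [0.006,0.006,0]

```text
clock: 30.0
position: [515.4, 206.6, -9.9]
ee_rot: [[-0.989, -0.0, -0.148], [0.148, 0.0, -0.989], [0.0, -1.0, -0.0]]
ft_force: [-3.5, 1.6, -1.0]
grip_width: -0.0
```

drive_tool:
  linear:
    - [-0.2,0,0]
    - [0,0,0]
  roll: [0,0]

```text
clock: 30.17
position: [515.6, 206.6, -10.0]
ee_rot: [[-0.989, -0.004, -0.147], [0.147, 0.0, -0.989], [0.004, -1.0, 0.0]]
ft_force: [-12.8, 3.0, 6.7]
grip_width: 0.001
```

drive_tool:
  linear:
    - [-0.2,0,0]
    - [0,0,0]
  roll: [0,0]

```text
clock: 30.33
position: [515.6, 206.6, -10.3]
ee_rot: [[-0.989, -0.008, -0.147], [0.147, 0.0, -0.989], [0.008, -1.0, 0.001]]
ft_force: [-20.4, 1.8, 13.4]
grip_width: -0.0
```

A hard stop with 20 N, so the board is against the scanner. I'll back off and check.

drive_tool:
  linear:
    - [0.5,0,0]
    - [1.0,0,0]
    - [1.5,0,0]
    - [0,-2,0]
    - [0,-3,0]
  roll: [0,0,0,0,0]

```text
clock: 30.75
position: [487.7, 209.3, 38.8]
ee_rot: [[-0.989, -0.003, -0.148], [0.148, -0.003, -0.989], [0.002, -1.0, 0.003]]
ft_force: [0.7, 0.3, 1.7]
grip_width: -0.006
```

drive_tool:
  linear:
    - [0,-4,0]
    - [0,-4,0]
    - [0,0,0]
    - [0,0,0]
  roll: [0,0,0,0]

```text
clock: 31.08
position: [491.5, 210.9, 122.7]
ee_rot: [[-0.989, 0.005, -0.149], [0.149, 0.004, -0.989], [-0.004, -1.0, -0.004]]
ft_force: [0.2, 0.5, 0.1]
grip_width: -0.0
```

```bash
python3 -c "
from h import *
s=st();save('o1','scene',(280,150,460,285),4.4);cv2.imwrite('pics/o1t.png',cv2.resize(snapshot('top')[175:305,150:320],None,fx=4.5,fy=4.5,interpolation=cv2.INTER_CUBIC))"
```

```text
t 31.08 p [491.5 210.9 156.7] z [-0.149 -0.989 -0.004] x [-0.989  0.149 -0.004] j7 -2.08 F [0.2 0.5 0.1] g -0.0
```

View pics/o1.png

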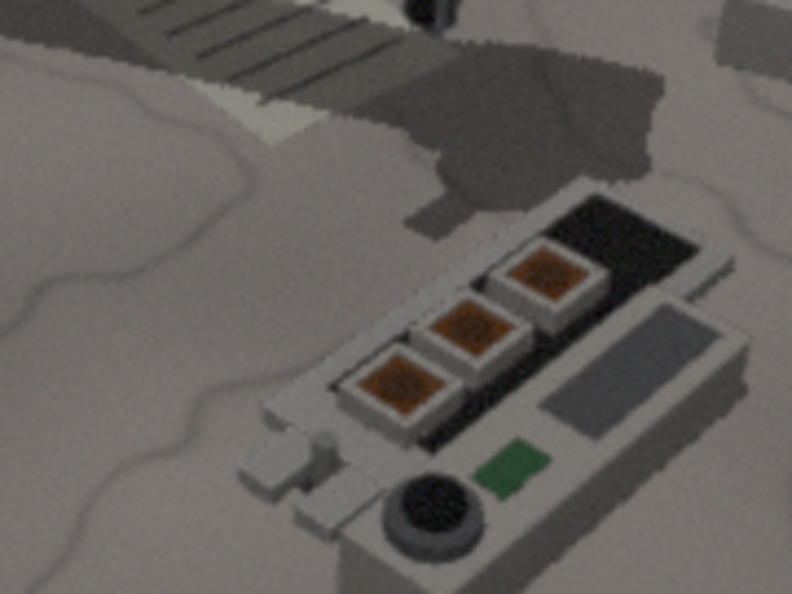

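View pics/o1t.png

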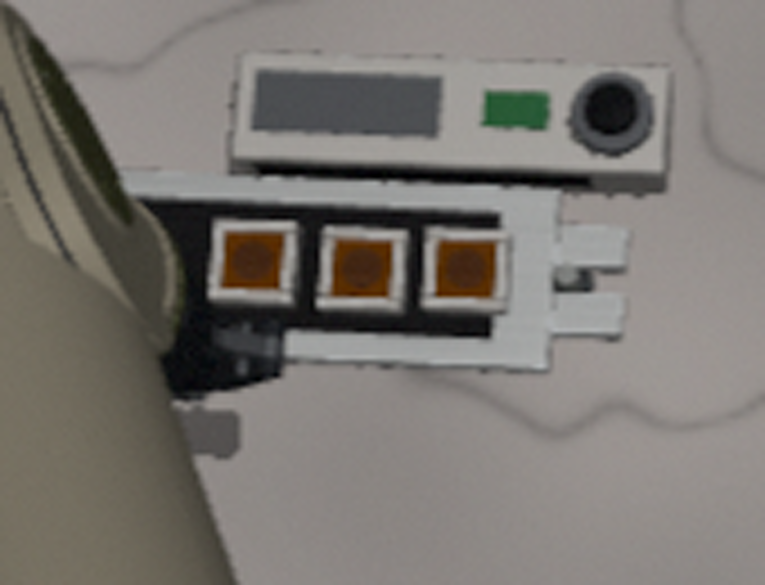

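```bash
python3 -c "
from h import *
f=lambda x,y:(150+x/4.5-.4,175+y/4.5-.4)
a=w('top',f(125,171),12);b=w('top',f(556,192),12);c=w('top',f(550,372),12)
d=a-b;print(a,b,c,np.degrees(np.arctan2(d[1],d[0])))
p=w('top',f(232,160),45);q=w('top',f(668,178),45);e=p-q;print(p,q,np.degrees(np.arctan2(e[1],e[0])))
n=np.array([-e[1],e[0]])/np.hypot(*e[:2]);print('gap a,b',(a-p)[:2]@n,(b-p)[:2]@n)
p=w('top',f(232,175),0);q=w('top',f(665,191),0);e=p-q;print(p,q,np.degrees(np.arctan2(e[1],e[0])))
n=np.array([-e[1],e[0]])/np.hypot(*e[:2]);print('gap a,b',(a-p)[:2]@n,(b-p)[:2]@n)
g=lambda x,y:(280+x/4.4-.4,150+y/4.4-.4)
a=w('scene',g(732,262),12);print('corner',a,'button top scene',[w('scene',g(435,503),z).round(1) for z in(50,55,60)],[w('top',f(611,107),z).round(1) for z in(50,55,60)])
"
```

```text
[636.44601513 269.23720762  12.        ] [598.08846892  38.17628134  12.        ] [499.91742428  50.54740913  12.        ] 80.57450095773792
[625.73473312 204.3111792   45.        ] [589.70465371 -23.34108791  45.        ] 81.00650583947257
gap a,b -0.4302115691241924 1.335792100938652
[631.23601184 214.19434125   0.        ] [595.23981832 -20.16086014   0.        ] 81.26779854463307
gap a,b 3.206794449386129 6.040900862093252
corner [639.4580067  280.95185486  12.        ] button top scene [array([619.7,  12. ,  50. ]), array([621.9,   7.7,  55. ]), array([624.1,   3.5,  60. ])] [array([630.4,   2.5,  50. ]), array([628.8,   2.3,  55. ]), array([627.2,   2.1,  60. ])]
```

The board is flush within about 2 mm along the bar, and the pin is still in the fork. Next I'll press the button at about (627,2), whose top is at z≈58.

```bash
python3 -c "
from h import *
plan((627,2,125))"
```

```text
t 31.18 p [489.6 210.1 153.8] z [-0.149 -0.989 -0.   ] x [-0.989  0.149 -0.   ] j7 -2.08 F [ 0.4  0.1 -0.3] g 0.001
[[-2.38, 0.41, 2.65], [-2.38, 0.41, 2.65], [-2.38, 0.41, 2.65], [-2.38, 0.41, 2.65], [-2.38, 0.41, 2.65]] [0.0, 0.0, 0.0, 0.0, 0.0]
[[-2.38, 0.41, 2.65], [-2.38, 0.41, 2.65]] [0.0, 0.0]
```

drive_tool:
  linear:
    - [-2.4,0,2.65]
    - [-2.4,0,2.65]
    - [-2.4,0,2.65]
    - [-2.4,0,2.65]
    - [-2.4,0,2.65]
  roll: [0,0,0,0,0]

```text
clock: 31.6
position: [588.7, 59.6, 118.6]
ee_rot: [[-0.989, -0.002, -0.149], [0.149, -0.001, -0.989], [0.002, -1.0, 0.001]]
ft_force: [-0.4, 0.0, 0.4]
grip_width: -0.005
```

drive_tool:
  linear:
    - [-2.4,0.5,2.65]
    - [-2.3,1.4,2.6]
    - [0,1.2,0]
    - [0,0,0]
    - [0,0,0]
  roll: [0,0,0,0,0]

```text
clock: 32.02
position: [626.2, 2.5, 87.3]
ee_rot: [[-0.989, -0.003, -0.149], [0.149, -0.001, -0.989], [0.003, -1.0, 0.001]]
ft_force: [-0.1, 0.2, -0.1]
grip_width: 0.0
```

```bash
python3 -c "
from h import *
plan((627,2,85),None,2);save('p1','scene',(280,150,460,285),4.4)"
```

```text
t 32.02 p [626.2   2.5 121.3] z [-0.149 -0.989  0.001] x [-0.989  0.149  0.003] j7 -1.54 F [-0.1  0.2 -0.1] g 0.0
[[-0.05, 1.81, 0.02], [-0.05, 1.81, 0.02]] [0.0, 0.0]
```

View pics/p1.png

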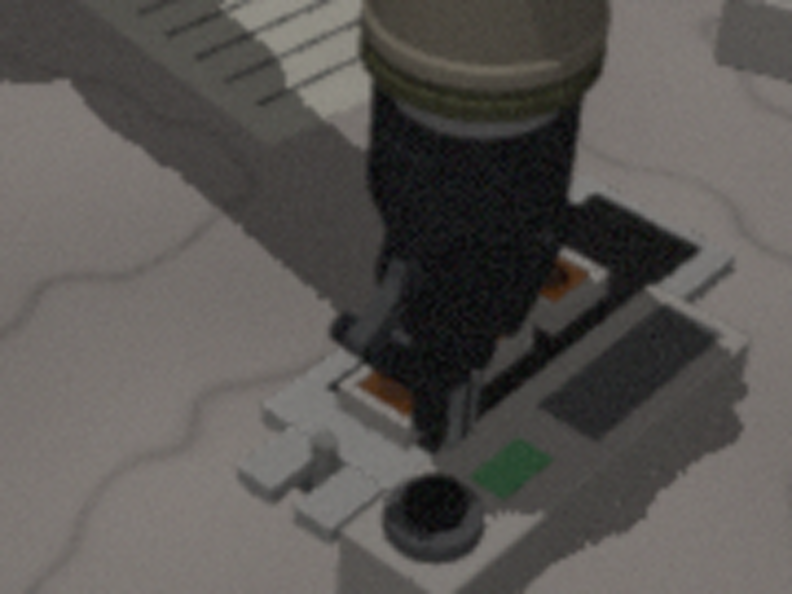

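```bash
python3 -c "
from h import *
for z in (102,60,55,50):print(z,(px('scene',(627,2,z))-[280,150])*4.4)"
```

```text
102 [443.94748667 436.65009472]
60 [437.22927295 506.10428395]
55 [436.45896437 514.06788257]
50 [435.69467311 521.9692731 ]
```

drive_tool:
  linear:
    - [-0.1,1.5,0]
    - [0,1.0,0]
    - [0,0.5,0]
    - [0,0,0]
  roll: [0,0,0,0]

```text
clock: 32.4
position: [627.5, 3.4, 58.1]
ee_rot: [[-0.989, -0.002, -0.147], [0.147, 0.0, -0.989], [0.002, -1.0, 0.0]]
ft_force: [0.2, 0.2, -0.5]
grip_width: -0.004
```

```bash
python3 -c "
from h import *
plan((627,2,85),None,2);save('p2','scene',(340,200,420,290),6.6)"
```

```text
t 32.4 p [627.5   3.4  92.1] z [-0.147 -0.989  0.   ] x [-0.989  0.147  0.002] j7 -1.53 F [ 0.2  0.2 -0.5] g -0.004
[[0.03, 0.71, 0.14]] [0.0]
```

View pics/p2.png

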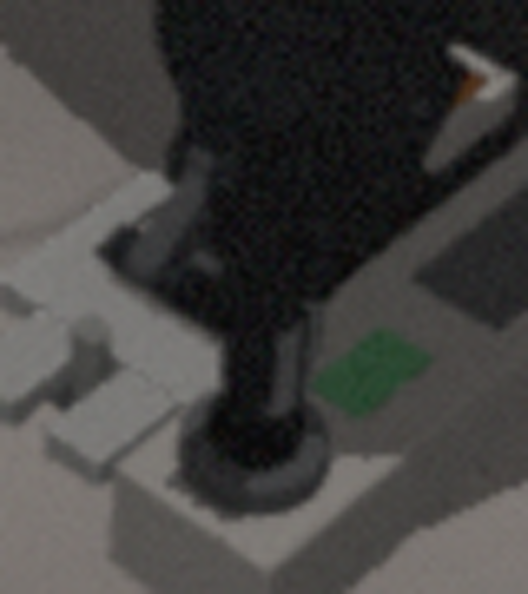

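drive_tool:
  linear:
    - [0,0.5,0]
    - [0,0.4,0]
    - [0,0.2,0]
    - [0,0,0]
  roll: [0,0,0,0]

```text
clock: 32.78
position: [628.8, 2.5, 48.2]
ee_rot: [[-0.989, 0.001, -0.149], [0.149, 0.0, -0.989], [-0.001, -1.0, -0.0]]
ft_force: [-0.1, 1.0, 2.5]
grip_width: -0.006
```

drive_tool:
  linear:
    - [0,0.2,0]
    - [0,0,0]
  roll: [0,0]

```text
clock: 32.95
position: [628.8, 2.5, 46.4]
ee_rot: [[-0.989, 0.001, -0.149], [0.149, 0.0, -0.989], [-0.001, -1.0, -0.0]]
ft_force: [1.7, 1.4, 4.4]
grip_width: -0.002
```

drive_tool:
  linear:
    - [0,0.2,0]
    - [0,0,0]
  roll: [0,0]

```text
clock: 33.12
position: [628.9, 2.5, 45.8]
ee_rot: [[-0.989, 0.001, -0.149], [0.149, 0.001, -0.989], [-0.001, -1.0, -0.001]]
ft_force: [-5.0, 1.0, 15.1]
grip_width: -0.001
```

drive_tool:
  linear:
    - [0,0.2,0]
    - [0,0,0]
  roll: [0,0]

```text
clock: 33.28
position: [629.1, 2.5, 45.4]
ee_rot: [[-0.989, 0.001, -0.149], [0.149, 0.002, -0.989], [-0.001, -1.0, -0.002]]
ft_force: [-11.8, 2.5, 30.9]
grip_width: -0.002
```

The spring force rose from 2.5 to 4.4 N, then hit a hard stop, so the button is fully pressed. Lift.

drive_tool:
  linear:
    - [0,0,0]
    - [0,-0.5,0]
    - [0,-2,0]
    - [0,-4,0]
    - [0,-4,0]
  roll: [0,0,0,0,0]

```text
clock: 33.7
position: [626.9, 2.0, 147.0]
ee_rot: [[-0.989, -0.004, -0.149], [0.149, -0.001, -0.989], [0.004, -1.0, 0.001]]
ft_force: [1.8, -0.4, 1.6]
grip_width: 0.002
```

drive_tool:
  linear:
    - [0,0,0]
    - [0,0,0]
  roll: [0,0]

```text
clock: 33.87
position: [629.6, 2.1, 149.4]
ee_rot: [[-0.989, 0.004, -0.149], [0.149, 0.001, -0.989], [-0.004, -1.0, -0.001]]
ft_force: [-0.5, 0.2, -0.4]
grip_width: 0.0
```

```bash
python3 -c "
from h import *
st();save('q1','scene',(280,150,460,285),4.4);cv2.imwrite('pics/q1t.png',snapshot('top'))"
```

```text
t 33.87 p [629.6   2.1 183.4] z [-0.149 -0.989 -0.001] x [-0.989  0.149 -0.004] j7 -1.57 F [-0.5  0.2 -0.4] g 0.0
```

View pics/q1.png

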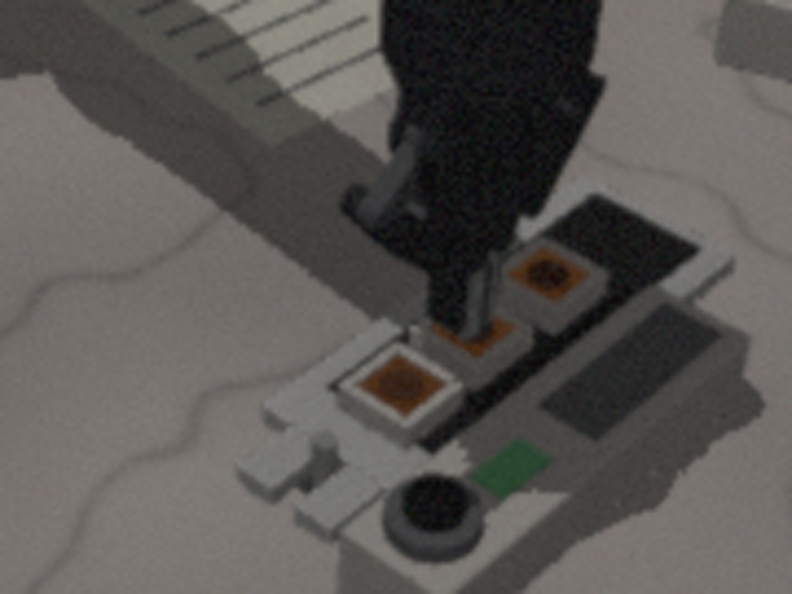

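View pics/q1t.png

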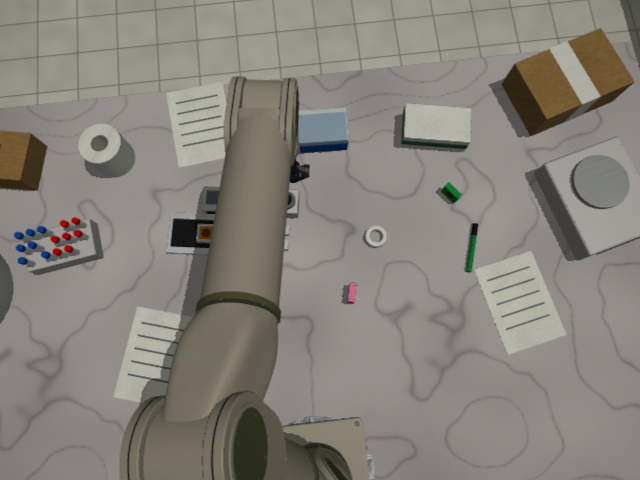

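The button springs back and everything is in place. Next I'll go behind the overhanging end, at s=235 on the -y side, past the bar's end.

```bash
python3 -c "
from h import *
p=bd(235,-76,np.radians(81.2));print(p);plan((*p,120),-98.8)"
```

```text
[660.25702852 254.60674608]
t 33.97 p [627.8   2.4 180.3] z [-0.149 -0.989  0.   ] x [-0.989  0.149  0.001] j7 -1.57 F [-0.4 -0.  -0.2] g -0.001
[[0.08, 0.86, -3.63], [0.08, 0.86, -3.63], [0.08, 0.86, -3.63], [0.08, 0.86, -3.63], [0.09, 0.86, -3.63]] [np.float64(0.0006), np.float64(0.0006), np.float64(0.0006), np.float64(0.0006), np.float64(0.0006)]
[[0.09, 0.86, -3.63], [0.09, 0.86, -3.63]] [np.float64(0.0006), np.float64(0.0006)]
```

drive_tool:
  linear:
    - [0.1,0,-3.6]
    - [0.1,0,-3.6]
    - [0.1,0,-3.6]
    - [0.1,0,-3.6]
    - [0.1,0,-3.6]
  roll: [0,0,0,0,0]

```text
clock: 34.38
position: [649.3, 182.6, 145.2]
ee_rot: [[-0.989, -0.003, -0.149], [0.149, -0.001, -0.989], [0.003, -1.0, 0.001]]
ft_force: [1.3, -0.9, 0.4]
grip_width: -0.0
```

drive_tool:
  linear:
    - [0.1,2,-3.6]
    - [0,2,-3.8]
    - [0,2,0]
    - [0,0,0]
    - [0,0,0]
  roll: [0,0,0,0,0]

```text
clock: 34.8
position: [658.8, 252.2, 85.3]
ee_rot: [[-0.989, -0.004, -0.149], [0.149, -0.003, -0.989], [0.003, -1.0, 0.003]]
ft_force: [-0.2, 0.7, -0.0]
grip_width: 0.0
```

```bash
python3 -c "
from h import *
p=bd(235,-76,np.radians(81.2));print(p);plan((*p,24),-98.8);save('r1','scene',(300,90,500,240),4)"
```

```text
[660.25702852 254.60674608]
t 34.8 p [658.8 252.2 119.3] z [-0.149 -0.989  0.003] x [-0.989  0.149  0.003] j7 -1.91 F [-0.2  0.7 -0. ] g 0.0
[[-0.04, 3.18, -0.09], [-0.04, 3.18, -0.09], [-0.04, 3.18, -0.09]] [np.float64(0.0013), np.float64(0.0013), np.float64(0.0013)]
```

View pics/r1.png

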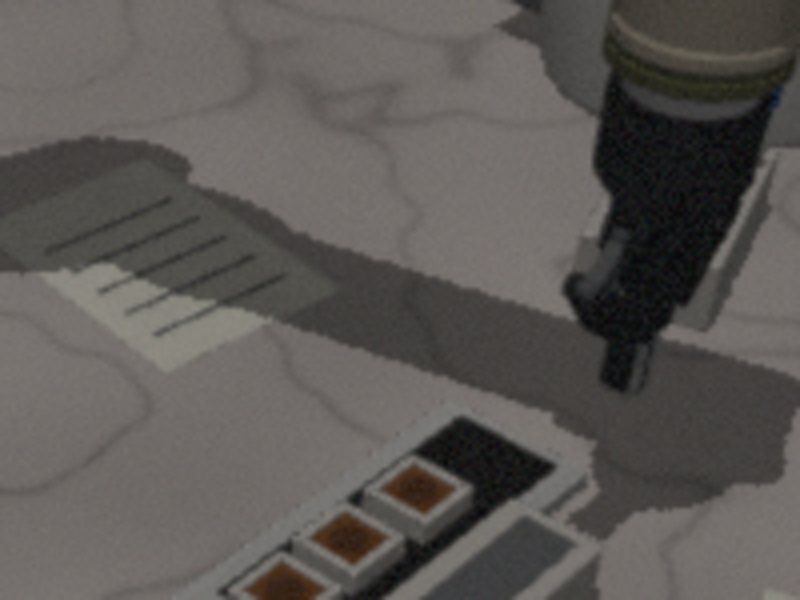

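drive_tool:
  linear:
    - [0,2,-0.2]
    - [0,2,-0.1]
    - [0,1.2,0]
    - [0,0,0]
  roll: [0.004,0,0,0]

```text
clock: 35.18
position: [659.6, 254.6, 34.0]
ee_rot: [[-0.988, -0.003, -0.154], [0.154, -0.001, -0.988], [0.003, -1.0, 0.002]]
ft_force: [-0.5, 0.4, 0.3]
grip_width: -0.003
```

```bash
python3 -c "
from h import *
p=bd(235,-76,np.radians(81.2));plan((*p,24),-98.8);save('r2','scene',(380,160,480,235),8)"
```

```text
t 35.18 p [659.6 254.6  68. ] z [-0.154 -0.988  0.002] x [-0.988  0.154  0.003] j7 -1.9 F [-0.5  0.4  0.3] g -0.003
[[-0.03, 2.2, -0.01], [-0.03, 2.2, -0.01]] [np.float64(-0.0007), np.float64(-0.0007)]
```

View pics/r2.png

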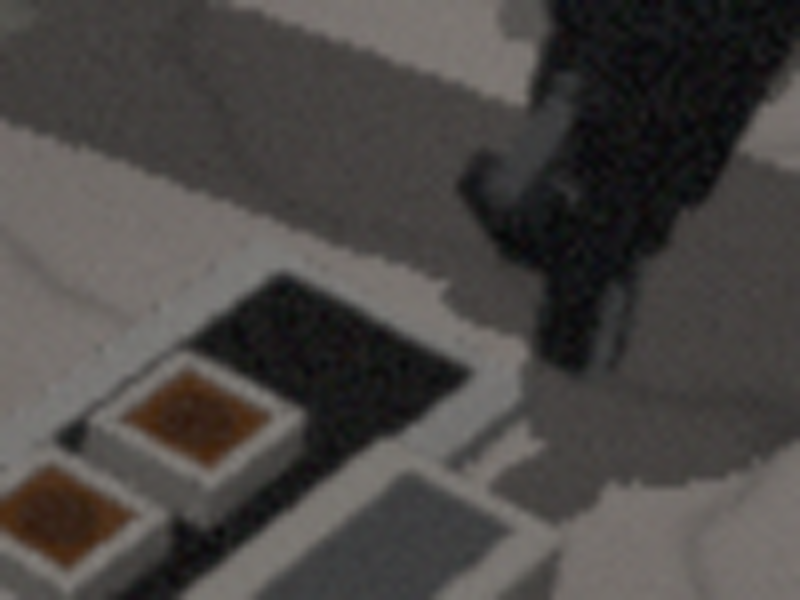

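drive_tool:
  linear:
    - [0,1.8,0]
    - [0,1.5,0]
    - [0,0.8,0]
    - [0,0.2,0]
    - [0,0,0]
  roll: [0,0,0,0,0]

```text
clock: 35.65
position: [660.4, 256.0, -7.5]
ee_rot: [[-0.988, -0.001, -0.153], [0.153, -0.0, -0.988], [0.001, -1.0, 0.001]]
ft_force: [0.1, -0.3, -0.4]
grip_width: -0.001
```

drive_tool:
  linear:
    - [0.4,0,0]
    - [0.4,0,0]
    - [0.3,0,0]
    - [0,0,0]
  roll: [0,0,0,0]

```text
clock: 35.98
position: [649.2, 258.7, -6.6]
ee_rot: [[-0.988, 0.0, -0.152], [0.152, 0.001, -0.988], [-0.0, -1.0, -0.001]]
ft_force: [0.6, 0.3, 0.2]
grip_width: -0.002
```

```bash
python3 -c "
from h import *
st();save('r3','scene',(380,160,480,235),8)"
```

```text
t 35.98 p [649.2 258.7  27.4] z [-0.152 -0.988 -0.001] x [-0.988  0.152 -0.   ] j7 -1.89 F [0.6 0.3 0.2] g -0.002
```

View pics/r3.png

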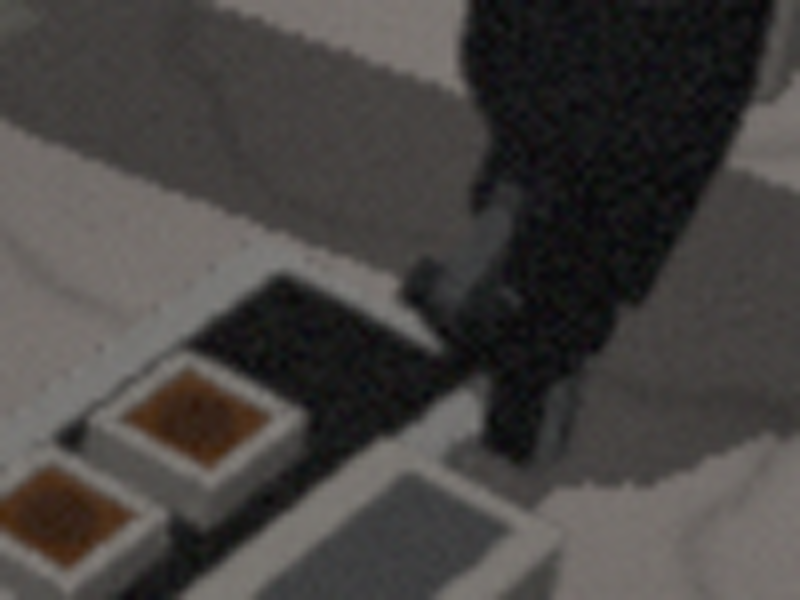

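drive_tool:
  linear:
    - [0,0.3,0]
    - [0.3,0,0]
    - [0.4,0,-0.08]
    - [0.5,0,-0.12]
    - [0.7,0,-0.17]
  roll: [0,0,-0.016,-0.02,-0.03]

```text
clock: 36.45
position: [631.3, 264.1, -10.2]
ee_rot: [[-0.996, 0.001, -0.085], [0.085, -0.0, -0.996], [-0.001, -1.0, 0.0]]
ft_force: [2.2, 0.7, -2.0]
grip_width: -0.001
```

drive_tool:
  linear:
    - [0.8,0,-0.2]
    - [0.94,0,-0.22]
    - [0.94,0,-0.22]
    - [0.94,0,-0.22]
  roll: [-0.034,-0.04,-0.04,-0.04]

```text
clock: 36.78
position: [594.3, 274.6, -10.2]
ee_rot: [[-0.997, -0.0, 0.071], [-0.071, 0.0, -0.997], [-0.0, -1.0, -0.0]]
ft_force: [2.8, -0.1, -1.7]
grip_width: 0.001
```

```bash
python3 -c "
from h import *
st();save('s1','scene',(280,110,480,260),4)"
```

```text
t 36.78 p [594.3 274.6  23.8] z [ 0.071 -0.997 -0.   ] x [-0.997 -0.071 -0.   ] j7 -1.74 F [ 2.8 -0.1 -1.7] g 0.001
```

View pics/s1.png

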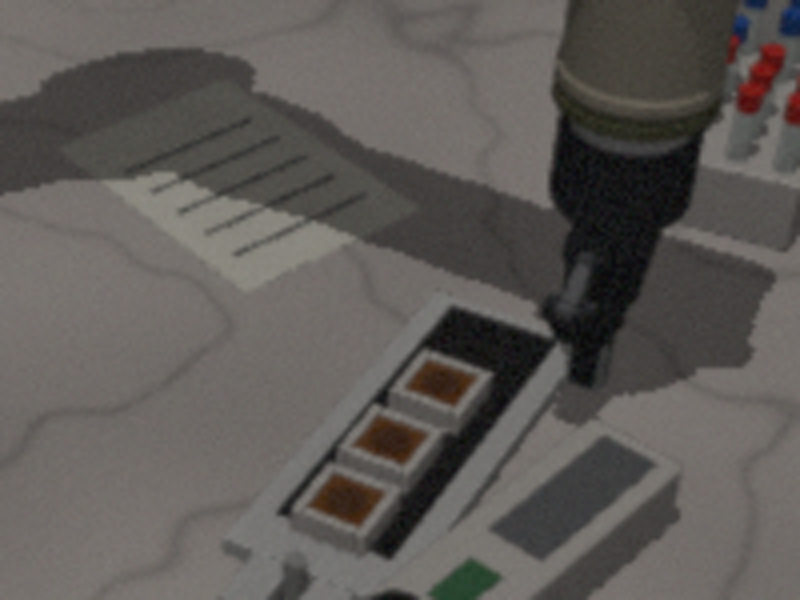

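drive_tool:
  linear:
    - [0.94,0,-0.22]
    - [0.94,0,-0.22]
    - [0.94,0,-0.22]
    - [0.94,0,-0.22]
    - [0.94,0,-0.22]
  roll: [-0.04,-0.04,-0.04,-0.04,-0.04]

```text
clock: 37.25
position: [546.9, 278.6, -9.9]
ee_rot: [[-0.964, 0.001, 0.267], [-0.267, 0.001, -0.964], [-0.001, -1.0, -0.001]]
ft_force: [2.6, 1.2, -0.7]
grip_width: 0.003
```

drive_tool:
  linear:
    - [0.94,0,-0.22]
    - [0.94,0,-0.22]
    - [0.94,0,-0.22]
    - [0.7,0,-0.17]
    - [0.6,0,-0.14]
  roll: [-0.04,-0.04,-0.04,-0.03,-0.026]

```text
clock: 37.67
position: [504.8, 274.0, -9.9]
ee_rot: [[-0.902, 0.0, 0.431], [-0.431, 0.001, -0.902], [-0.001, -1.0, -0.001]]
ft_force: [2.3, 1.6, -0.9]
grip_width: -0.003
```

drive_tool:
  linear:
    - [0.4,0,-0.1]
    - [0.2,0,-0.05]
    - [0,0,0]
    - [0,0,0]
  roll: [-0.017,-0.008,0,0]

```text
clock: 38.0
position: [499.2, 271.9, -10.3]
ee_rot: [[-0.893, -0.001, 0.45], [-0.45, -0.0, -0.893], [0.001, -1.0, 0.0]]
ft_force: [0.8, 0.4, 0.6]
grip_width: 0.001
```

```bash
python3 -c "
from h import *
s=st();R=s['ee_rot'];print(np.degrees(np.arctan2(-R[1,2],-R[0,2])));save('t1','scene',(280,110,480,260),4);cv2.imwrite('pics/t1t.png',cv2.resize(snapshot('top')[175:325,150:320],None,fx=4,fy=4,interpolation=cv2.INTER_CUBIC))"
```

```text
t 38.0 p [499.2 271.9  23.7] z [ 0.45  -0.893  0.   ] x [-0.893 -0.45   0.001] j7 -1.48 F [0.8 0.4 0.6] g 0.001
116.76168895962691
```

View pics/t1.png

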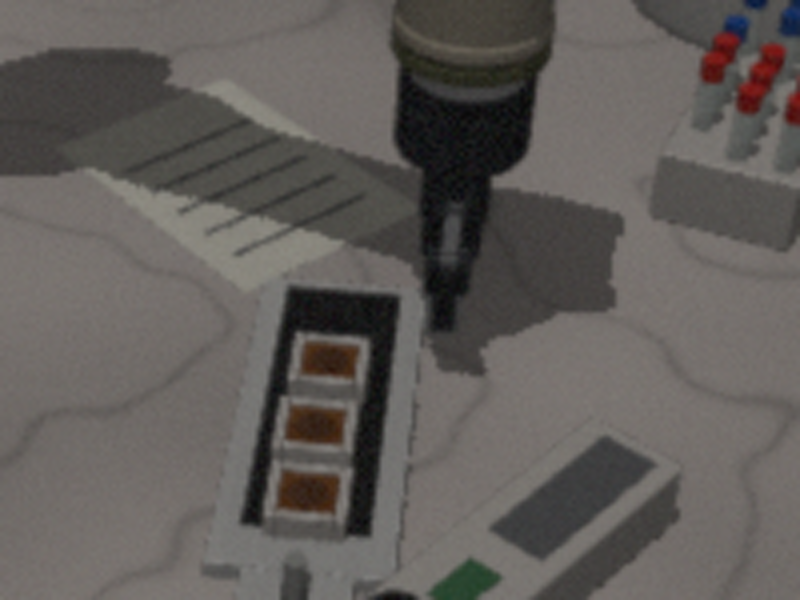

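View pics/t1t.png

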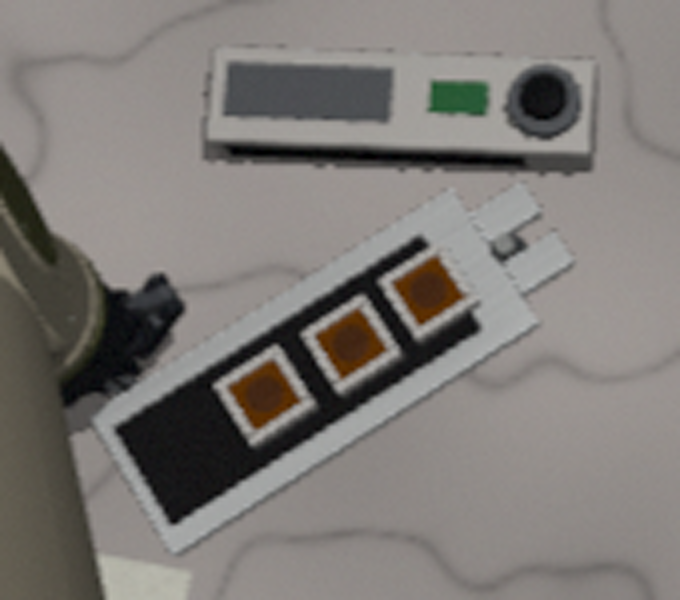

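The board stands about 35° off the bar, with all three cells flat and the pin in the fork. I'll retreat and do the final check.

drive_tool:
  linear:
    - [-0.5,0,0]
    - [-1.2,0,0]
    - [-1.5,0,0]
    - [0,-2,0]
    - [0,-4,0]
  roll: [0,0,0,0,0]

```text
clock: 38.52
position: [525.8, 285.2, 45.9]
ee_rot: [[-0.893, -0.006, 0.451], [-0.451, -0.006, -0.893], [0.008, -1.0, 0.002]]
ft_force: [0.1, 0.1, -0.4]
grip_width: 0.006
```

drive_tool:
  linear:
    - [0,-4,-2]
    - [0,-4,-3]
    - [0,-3,-4]
    - [0,0,-4]
    - [0,0,0]
  roll: [0,0,0,0,0]

```text
clock: 38.93
position: [470.6, 400.3, 146.8]
ee_rot: [[-0.888, -0.001, 0.46], [-0.46, 0.006, -0.888], [-0.002, -1.0, -0.005]]
ft_force: [-1.0, 1.6, -1.1]
grip_width: 0.003
```

drive_tool:
  linear:
    - [0,0,0]
    - [0,0,0]
    - [0,0,0]
  roll: [0,0,0]

```text
clock: 39.18
position: [476.0, 389.6, 144.9]
ee_rot: [[-0.894, -0.0, 0.449], [-0.449, -0.001, -0.894], [0.001, -1.0, 0.001]]
ft_force: [0.7, -0.3, 0.2]
grip_width: 0.003
```

```bash
python3 -c "
from h import *
st();cv2.imwrite('pics/u1.png',snapshot('scene'));a=snapshot('top');cv2.imwrite('pics/u2f.png',a);cv2.imwrite('pics/u2.png',cv2.resize(a[165:315,170:490],None,fx=2.5,fy=2.5,interpolation=cv2.INTER_CUBIC))"
```

```text
t 39.18 p [476.  389.6 178.9] z [ 0.449 -0.894  0.001] x [-0.894 -0.449  0.001] j7 -1.73 F [ 0.7 -0.3  0.2] g 0.003
```

View pics/u1.png

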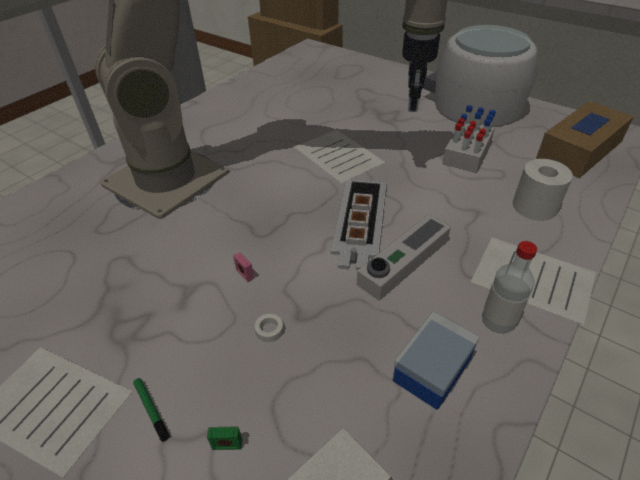

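View pics/u2.png

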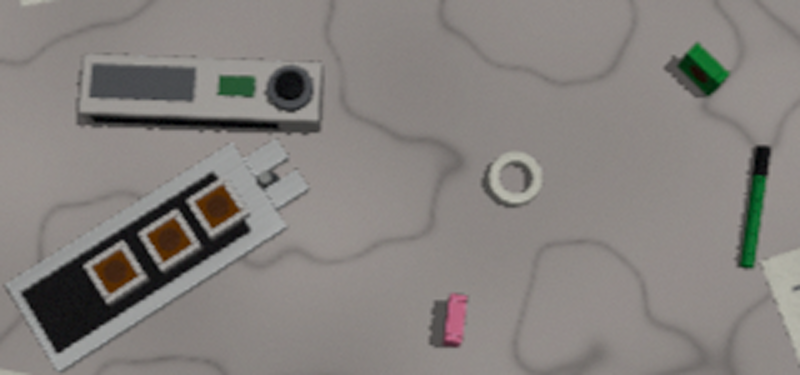

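```bash
python3 -c "
from h import *
f=lambda x,y:(170+x/2.5,165+y/2.5)
h=lambda a,b,z:np.degrees(np.arctan2(*(w('top',f(*b),z)-w('top',f(*a),z))[[1,0]]))
A=h((235,143),(7,288),12);B=h((287,225),(60,370),12);print(A-81.2,B-81.2)
if min(A,B)-81.2>32: print(env.finish_job())"
```

```text
35.97572213755669 35.58932357721618
the job is handed in; nothing more can be done
None
```

The job is done and handed in at about 39 s. Only three cells were present. All three now lie flat, side by side on the board, with the tape roll, marker, and pink and green look-alikes untouched. I carried each cell upright to the board and tipped it onto its broad face there, not on the bench.

- **Flush and scan:** I pushed the board against the scanner bar until it stopped hard at about 20 N. Only then did I press the button, which rose to about 4 N and then stopped hard, so it was fully pressed.
- **Final position:** I pushed the board back out to about 35.6–36° off the bar, measured from the last top picture. That picture shows the pin still in the fork and the arm clear of everything.

**Checks that disagreed:**
- **Height reading:** The arm's stated height was about 34 mm too low, so my first grasp closed empty above a cell without moving it. I measured the offset by touching the bench and corrected for it from then on.
- **Flushness:** At the flush position, the pictures put the board and bar angles within about 0.5–0.7° of each other. One reference edge gave a gap of 0–1 mm and the other 3–6 mm. I relied on the hard stop as the evidence that the board was flush.

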